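Screen the tumbled blanks and close the dish

ROBOT

A 6-joint arm with a two-finger parallel gripper is mounted at the origin on the work surface. World frame = base frame: x ahead of the robot, y to its left, z up, the work surface at z = 0. Lengths are in m, angles in rad, forces in N, time in s.
With the tool pointing down it reaches from about 0.375 to 0.975 m from the base axis. Payload 3.8 kg.
Tool frame: the origin (TCP) lies at the very end of the fingers, on their centre line; the grasp point (between the pads) lies 19 mm behind it; z points along the fingers, y is the line along which they close (so a half turn about z gives the same grasp; the last joint's range is limited). The gripper opens to 85 mm and grips with 20 to 120 N. Pads are 22 mm wide; open, the fingers measure 114 mm over their backs; the gripper's body (76 mm by 85 mm) begins 54 mm behind the grasp point. The pads swing forward as they close: fully open they stand 13 mm farther back than shut.
Start: joints at [1.313, 0.264, 1.604, -0, 1.274, -0.037], TCP at [0.148, 0.659, 0.231] pointing down, gripper open.
Joint ranges: [-2.63, 2.63], [-0.94, 2.18], [0.31, 2.57], [-1.31, 4.45], [0, 2.66], [-2.55, 2.55]. Speed limits (rad/s): [2.57, 2.57, 3.14, 3.14, 3.14, 3.14].

INTERFACE

Orientations are given as a rotation vector (axis times angle).
In Python, from workcell import bot, vision gives the robot as it stands. The module is installed in compiled form; this text tells all that it offers.
- The arm moves only by the tool play_rows, never from a script. Its argument "moves" is a list that holds one entry, the list of rows, each a list of 7 numbers: the turn, a rotation vector about the tool's x, y, z as a fraction of full scale, then the shift along the tool's x, y, z as a fraction of full scale, then the finger opening in mm, from 0 to 85.4. In form: [[[ax, ay, az, x, y, z, jaw], ...]]. A call has 1 to 5 rows; each row shifts and turns the commanded pose from where the row before left it, along the tool's axes as they then stand; what a row does not reach is not made up. Full scale, the value 1, is 0.1 m for a shift and 0.5 rad for a turn. A row lasts 1/12 s, in which the tool goes at most 41.7 mm and 7.16 degrees, less where a joint would pass 70% of its speed; a pose out of reach is approached as far as the arm can. A call with a number of a shift or a turn outside -1 to 1 is refused whole. A call with a gripper value outside its range is refused whole. The fingers move at their own pace and stop on an object; "newtons" is the grip in N (left out, the last holds). Time passes only in rows, so rows that do not move let the fingers close. It gives the time, the measured TCP pose, the force, the opening and the grip force at its end, in the units of the state.
- bot.read_state(): the state, without advancing time (a new reading comes with each control period).
- vision.read_camera(name): name is "scene" or "top" or "wrist"; returns a dict with "image" (420x560x3 uint8, red, green, blue), "depth" (420x560 float32, m along the optical axis (not along the pixel's ray), 0 where there is no reading), "K" (3x3 intrinsics, pixels), "dist" ([k1, k2, p1, p2, k3] as OpenCV has them; the pictures are not rectified), "R" (3x3) and "t" (3): a world point X has camera coordinates R X + t. Camera axes: x right, y down, z forward; pixel columns grow to the right and rows downward; lengths in m; the calibration is good to about 2 mm. A picture is of the moment at which its call begins.
- bot.finish_job(): hands the job in; it is judged then, once.
The state is a dict: "time": time; "q": joint angles; "joint_vel": joint speeds; "joint_torque": joint torques, N m; "tool_pos": TCP position; "tcp_rot": TCP orientation; "wrist_force": force on the tool from outside, world axes, zero at the start; "torque": the same for the moment, N m; "width": opening from 0.0 (shut) to 1.0 (fully open); "grip_force": force on a finger pad.
Only numpy, scipy, OpenCV 4.12 (cv2) and the standard library are available. Lean on these libraries where they do the work, as an engineer would, in place of code of your own. Each camera call takes 0.05 s, during which the arm holds its last target. There are 200 camera calls.

TASK

Load every aluminium blank lying on the bench into the slotted chute behind its shut gate, then hold the wooden dish under the chute's mouth, pushed in against the bar so that the gate opens, until all the blanks have slid into the dish. Stand the filled dish wholly on the square rubber pad, put the lid on it and press the lid down until it lies level and fully home on the rim, then let go. If a blank goes astray put it back, and leave the other things on the bench alone.

Things in the scene. Friction and masses are not known exactly. Their poses are not given: they have to be found in the camera images.
- chute: Fixed screening chute on green legs: a straight metal trough, dark slots across its slippery floor, falling at 25 degrees to its mouth. Origin on the bench below the mouth's lip; x points level up the chute, y across, z up. Trough 240 mm long along the slope, 48 mm wide inside, walls 24 mm high. Below it the space is free to 80 mm back from the lip, but for the push bar.
- mouth (a point): Middle of the chute floor's lip at the mouth, 82 mm above the bench. The tops of the trough walls here are 104 mm above the bench.
- load (a point): Point on the middle of the chute floor near its upper end, 180 mm up the slope from the lip, 158 mm above the bench; a blank let go here slides down to the gate or to the blank before it.
- pushbar (a joint): Travel of the level steel push bar under the mouth, m: 0 at rest, 0.030 fully in. The bar is 120 mm wide (sticks out on both sides of the chute), from 35 to 57 mm above the bench; at rest its face stands 10 mm behind the lip. It is pushed along the chute's +x; a spring returns it: 2.4 N to start it, about 5 N fully in.
- gate (a joint): Drop of the dark steel gate that shuts the mouth, m: 0 shut (20 mm above the chute floor), 0.0255 fully open, sunk below the floor. Linked to the push bar: it sinks 0.85 times the bar's travel and comes up again by the spring when the bar is let go. The blanks slide over it once it has sunk about 0.02.
- dish: Loose round straight-walled wooden dish, 126 mm across outside, 110 mm inside, 62 mm tall, wall 8 mm, floor 6 mm thick, about 250 g. Origin at the centre of its underside, z up. Three black studs stand in its rim at 0, 120 and 240 degrees from its x axis; between them the rim can be gripped across its wall.
- rim (a point): Centre of the dish's mouth, at rim height, 62 mm above its underside. The three studs in the rim (59 mm from here, 7 mm thick) stand 6 mm proud; they slide down stiffly, about 3.2 N each, when pushed, and stay where they are pushed. The lid goes fully home only if no blank reaches higher than 49 mm above the underside (two layers flat do not).
- lid: Loose dark wooden lid, about 140 g: a disc 132 mm across, 8 mm thick, a pale round knob on top, and below it a plug 100 mm across, 12 mm deep, that goes inside the dish. Origin at the centre of the plug's underside, z up; disc from 12 to 20 mm. Laid on the dish it rests on the studs, origin 56 mm above the dish's; pressed home the disc lies on the rim, origin 50 mm above the dish's.
- knob (a point): Middle of the flat top of the lid's knob, 52 mm above the lid's origin. The knob is 26 mm across and 32 mm tall. Pressing the lid home takes about 10 N here.
- pad: Fixed square black rubber pad, 190 x 190 x 8 mm. Origin at the centre of its underside, z up, x and y along its sides.
- blank0: Loose blank: a plain solid aluminium cylinder 28 mm across and 18 mm tall, 30 g, standing on an end. Origin at the centre of its underside, z along its axis. Three to five blanks are there in a run.
- blank1: Loose blank: a plain solid aluminium cylinder 28 mm across and 18 mm tall, 30 g, standing on an end. Origin at the centre of its underside, z along its axis. Three to five blanks are there in a run.
- blank2: Loose blank: a plain solid aluminium cylinder 28 mm across and 18 mm tall, 30 g, standing on an end. Origin at the centre of its underside, z along its axis. Three to five blanks are there in a run.
- blank3: Loose blank: a plain solid aluminium cylinder 28 mm across and 18 mm tall, 30 g, standing on an end. Origin at the centre of its underside, z along its axis. Three to five blanks are there in a run.
- blank4: Loose blank: a plain solid aluminium cylinder 28 mm across and 18 mm tall, 30 g, standing on an end. Origin at the centre of its underside, z along its axis. Three to five blanks are there in a run.
- tin_a: Bystander, to be left alone: green-painted round tin, 84 mm across, 70 mm tall. Origin on its underside.
- tin_b: Bystander, to be left alone: larger green-painted round tin, 100 mm across, 85 mm tall. Origin on its underside.
- flask: Bystander, to be left alone: glass bottle with a black cap, 60 mm across, 150 mm tall. Origin on its underside.
- hammer: Bystander, to be left alone: hammer lying on the bench. Origin on its underside.
- driver: Bystander, to be left alone: screwdriver lying on the bench. Origin on its underside.
- offcut: Bystander, to be left alone: dark wooden offcut, 110 x 50 x 22 mm. Origin on its underside.
- waxpot: Bystander, to be left alone: small amber glass pot with a brass cap, 36 mm across, 30 mm tall. Origin on its underside.
Things that resemble listed ones, but are neither listed nor needed, are in the scene too. Leave any pink look-alike of the lid alone.

How it is judged:
On the way, in this order (a step that is already met when the one before it is completed fails the run):
1. every blank lies on the chute behind the shut gate, at rest (x of blank0 in the frame of chute between -0.01 and 0.235 m and y of blank0 in the frame of chute between -0.03 and 0.03 m and z of each of blank0, blank1, blank2, blank3, blank4 in the frame of chute above 0.07 m and linear speed of each of blank0, blank1, blank2, blank3, blank4 below 0.05 m/s and x of blank1 in the frame of chute between -0.01 and 0.235 m and y of blank1 in the frame of chute between -0.03 and 0.03 m and x of blank2 in the frame of chute between -0.01 and 0.235 m and y of blank2 in the frame of chute between -0.03 and 0.03 m and x of blank3 in the frame of chute between -0.01 and 0.235 m and y of blank3 in the frame of chute between -0.03 and 0.03 m and x of blank4 in the frame of chute between -0.01 and 0.235 m and y of blank4 in the frame of chute between -0.03 and 0.03 m and value of joint gate below 0.005 m), for 0.3 s.
2. the dish is held against the bar under the mouth so that the gate is open (value of joint gate above 0.018 m and horizontal distance between dish and mouth below 0.06 m and contact force between dish and pushbar above 0.5 N), for 0.2 s.
3. the dish with every blank in it stands wholly on the pad (horizontal distance between each of blank0, blank1, blank2, blank3, blank4 and dish below 0.057 m and z of blank0 in the frame of dish between -0.002 and 0.056 m and z of blank1 in the frame of dish between -0.002 and 0.056 m and z of blank2 in the frame of dish between -0.002 and 0.056 m and z of blank3 in the frame of dish between -0.002 and 0.056 m and z of blank4 in the frame of dish between -0.002 and 0.056 m and x of dish in the frame of pad between -0.032 and 0.032 m and y of dish in the frame of pad between -0.032 and 0.032 m and z of dish in the frame of pad between 0.004 and 0.012 m and angle between dish's own z axis and vertical below 0.05 rad), for 0.3 s.
4. the lid is pressed down level and fully home on the dish (x of dish in the frame of pad between -0.032 and 0.032 m and y of dish in the frame of pad between -0.032 and 0.032 m and z of dish in the frame of pad between 0.004 and 0.012 m and angle between dish's own z axis and vertical below 0.05 rad and horizontal distance between lid and dish below 0.012 m and z of lid in the frame of dish between 0.047 and 0.0525 m and angle between lid's own z axis and vertical below 0.035 rad), for 0.3 s.
At the end, for the whole second after the job is handed in: All blanks are in the dish; the dish stands upright and wholly on the pad (centre within 32 mm of the pad's centre along each side); the lid is centred, level within 2 degrees and home on the rim within 2.5 mm; the gate is shut; all at rest and released (all of step 4 and horizontal distance between each of blank0, blank1, blank2, blank3, blank4 and dish below 0.057 m and z of blank0 in the frame of dish between -0.002 and 0.056 m and z of blank1 in the frame of dish between -0.002 and 0.056 m and z of blank2 in the frame of dish between -0.002 and 0.056 m and z of blank3 in the frame of dish between -0.002 and 0.056 m and z of blank4 in the frame of dish between -0.002 and 0.056 m and value of joint gate below 0.005 m and linear speed of each of dish, lid below 0.02 m/s); the robot touches nothing.
It fails at once if a bystander is pushed more than 5 cm aside (distance of any of tin_a, tin_b, flask, hammer, driver, offcut, waxpot from where it was at the start of the episode above 0.05 m).
It fails at once if a tin, the flask or the wax pot is knocked over (angle between any of tin_a, tin_b, flask, waxpot's own z axis and vertical above 0.6 rad).
Of blank0, blank1, blank2, blank3, blank4 only 3 to 5 are there at a start; the rules pass over those that are not, and their reading is None.
At some moment in a run one of blank0, blank1, blank2, blank3, blank4, lid may be knocked a few centimetres aside while the robot is not near it.
Once in a run the grip may slacken for a moment while it holds something.
It also fails if it takes over 210 s, if anything falls off the work surface, if the arm or the gripper's body presses on something with over 40 N, if the wrist force passes 120 N, or if a joint passes its speed limit or range.

## Working session

There is one attempt and no reset: what is moved stays moved. The work goes in short steps, Python scripts to look and compute and a tool call to move; the robot and the scene stay as the last step left them, time stands still between calls to the robot, and variables do not carry over. Pictures are saved under pics/ and viewed, at most 14 in all, crops included, and the job is handed in when it is done.

Besides the shell and the picture viewer there is one more tool, called after "Call:" by a JSON object that holds its "fn" and its "kwargs", one argument or row to a line. play_rows: Moves the arm, as the interface text tells. Its arguments: {"type":"object","properties":{"moves":{"type":"array","items":{"type":"array","items":{"type":"array","items":{"type":"number"}}}},"newtons":{"type":"number"}},"required":["moves"]}

```bash
mkdir -p pics; cat > h.py <<'E'
import numpy as np, cv2
from workcell import bot, vision
from scipy.spatial.transform import Rotation as Ro
def cam(n):
    return vision.read_camera(n)
def save(c,name,crop=None,scale=1):
    im=c["image"][:,:,::-1]
    if crop: im=im[crop[1]:crop[3],crop[0]:crop[2]]
    if scale!=1: im=cv2.resize(im,None,fx=scale,fy=scale,interpolation=cv2.INTER_CUBIC)
    cv2.imwrite("pics/"+name,im)
def rays(c,uv):
    p=cv2.undistortPoints(np.array(uv,float).reshape(-1,1,2),c["K"],c["dist"]).reshape(-1,2)
    d=np.c_[p,np.ones(len(p))]
    R=np.array(c["R"]);t=np.array(c["t"])
    return -R.T@t, d@R
def plane(c,uv,z):
    o,d=rays(c,uv); return o+d*((z-o[2])/d[:,2])[:,None]
def deep(c,uv):
    o,d=rays(c,uv); uv=np.array(uv,int).reshape(-1,2)
    return o+d*c["depth"][uv[:,1],uv[:,0]][:,None]
def cloud(c):
    h,w=c["depth"].shape
    g=np.stack(np.meshgrid(np.arange(w),np.arange(h)),-1).reshape(-1,2)
    return deep(c,g).reshape(h,w,3)
E
python3 - <<'E'
from h import *
for n in ("scene","top"):
    c=cam(n); save(c,n+"0.png",scale=1.4); np.savez(n+"0.npz",**c)
    R=np.array(c["R"]);print(n,-R.T@np.array(c["t"]),R[2],(c["depth"]>0).mean())
print(bot.read_state())
E
```

```text
scene [ 0.95680384 -0.84984057  0.90885275] [-0.37523517  0.65329069 -0.65757877] 0.9959268707482993
top [ 0.31852432 -0.05847209  1.16314593] [ 0.16043101 -0.00611048 -0.98702814] 0.9961011904761905
{'time': 0.1, 'q': array([ 1.31308337e+00,  2.64692183e-01,  1.60526123e+00, -2.20435493e-06,
        1.27370824e+00, -3.69030899e-02]), 'joint_vel': array([ 0.00014494, -0.00334938, -0.00217445,  0.00146102,  0.00090288,
        0.00062677]), 'joint_torque': array([-3.82649678e-04, -5.16703320e+01, -3.68588984e+01, -8.49582830e-05,
        6.24072942e-03, -1.25950825e-05]), 'tool_pos': array([0.147671  , 0.65795774, 0.230064  ]), 'tcp_rot': array([-0.3461087 , -3.12216399,  0.00321495]), 'wrist_force': array([-0.59377003,  0.01231667,  0.18362634]), 'torque': array([-0.05385387, -0.00151085,  0.03126285]), 'grip_force': 0.0, 'width': 1.0015568922444118}
```

View pics/scene0.png

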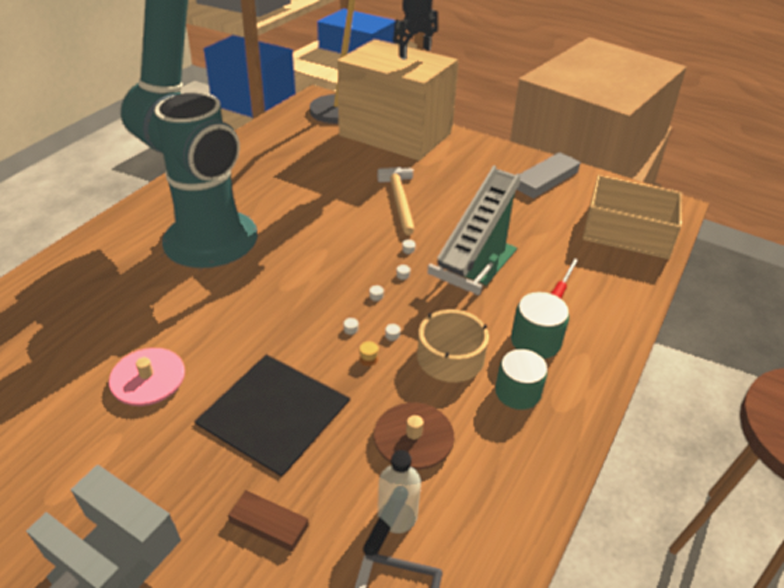

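View pics/top0.png

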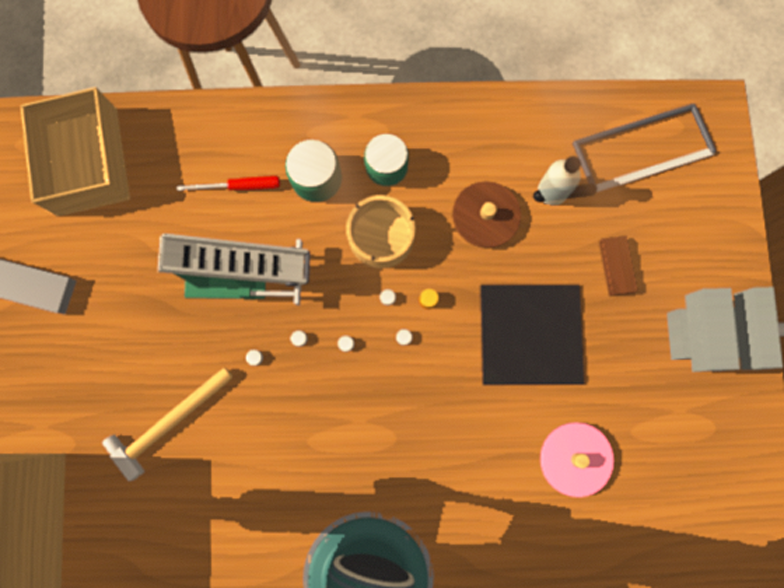

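```bash
cat > m.py <<'E'
from h import *
c=cam("top"); C=cloud(c); im=c["image"].astype(int); hsv=cv2.cvtColor(c["image"],cv2.COLOR_RGB2HSV)
def comps(m,amin,amax):
    n,l,s,ce=cv2.connectedComponentsWithStats(m.astype(np.uint8)); 
    return [(s[i,4],ce[i],l==i) for i in range(1,n) if amin<s[i,4]<amax]
print("K",c["K"][0,0],c["K"][0,2],c["dist"])
w=(hsv[...,1]<60)&(hsv[...,2]>150)&(C[...,2]<0.04)
for a,p,_ in comps(w,30,200): print("white",a,p,plane(c,[p],0.018)[0].round(4))
Z=C[...,2]
# pad
d=(hsv[...,2]<70)&(Z<0.02)
for a,p,m in comps(d,3000,9000):
    r=cv2.minAreaRect(np.argwhere(m)[:,::-1].astype(np.float32)); print("pad",plane(c,[r[0]],0.008)[0].round(4),plane(c,cv2.boxPoints(r),0.008)[:,:2].round(4).tolist())
# objects by height near pixel regions
def reg(x0,y0,x1,y1,z0,z1):
    s=np.zeros(Z.shape,bool); s[int(y0/1.4):int(y1/1.4),int(x0/1.4):int(x1/1.4)]=1
    return s&(Z>z0)&(Z<z1)
def circ(P):
    A=np.c_[2*P[:,:2],np.ones(len(P))]; s=np.linalg.lstsq(A,(P[:,:2]**2).sum(1),rcond=None)[0]; return s[:2],np.sqrt(s[2]+s[:2]@s[:2])
P=C[reg(340,190,422,272,0.055,0.075)]; (e,r)=cv2.minEnclosingCircle(P[:,:2].astype(np.float32)); print("dish",len(P),circ(P),e,r,np.median(P[:,2]))
P=C[reg(448,175,535,252,0.012,0.03)]; print("lid",len(P),cv2.minEnclosingCircle(P[:,:2].astype(np.float32)),np.median(P[:,2]))
P=C[reg(448,175,535,252,0.045,0.06)]; print("knob",len(P),P.mean(0))
m=reg(150,225,315,300,0.088,0.26); P=C[m]; R=cv2.minAreaRect(P[:,:2].astype(np.float32)); print("chute",len(P),R,cv2.boxPoints(R).tolist(),P[:,2].min(),P[:,2].max())
np.save("chute.npy",P)
for n,b in dict(tin_b=(280,135,342,205),tin_a=(360,130,412,190),flask=(530,150,585,205)).items():
    P=C[reg(*b,0.04,0.2)]; print(n,np.median(P,0).round(3),P.max(0).round(3))
save(c,"chute.png",(100,150,300,270),4)
E
python3 m.py
```

```text
K 443.9564147312018 284.05566341160574 [-0.06477401  0.          0.          0.          0.        ]
white 65 [276.21538462 211.90769231] [ 0.5057 -0.0451  0.018 ]
white 73 [212.75342466 241.35616438] [0.4327 0.121  0.018 ]
white 72 [288.11111111 240.48611111] [ 0.4301 -0.0741  0.018 ]
white 74 [246.5 245. ] [0.4211 0.0337 0.018 ]
white 80 [181.1625 255.075 ] [0.3991 0.2029 0.018 ]
white 126 [ 81.45238095 320.61904762] [0.237  0.4592 0.018 ]
pad [ 0.4299 -0.3152  0.008 ] [[0.524, -0.2249], [0.5192, -0.4172], [0.3374, -0.4042], [0.3429, -0.2164]]
dish 494 (array([ 0.62534961, -0.03749811]), np.float64(0.0587578630621014)) (0.6262833476066589, -0.03716171532869339) 0.06339291483163834 0.06200062953577523
lid 1751 ((0.6683673858642578, -0.2562482953071594), 0.08592308312654495) 0.02026749687728535
knob 79 [ 0.66010372 -0.23731911  0.05163139]
chute 2839 ((0.5559276342391968, 0.20634572207927704), (0.23699596524238586, 0.06716254353523254), 86.59835052490234) [[0.5153744220733643, 0.09004906564950943], [0.58241868019104, 0.08606395870447159], [0.5964808464050293, 0.32264238595962524], [0.5294365882873535, 0.3266274929046631]] 0.08804584445915276 0.2065515480763599
tin_b [0.737 0.085 0.084] [0.793 0.136 0.092]
tin_a [ 0.76  -0.051  0.07 ] [ 0.805 -0.011  0.077]
flask [ 0.7   -0.364  0.102] [ 0.738 -0.342  0.156]
```

View pics/chute.png

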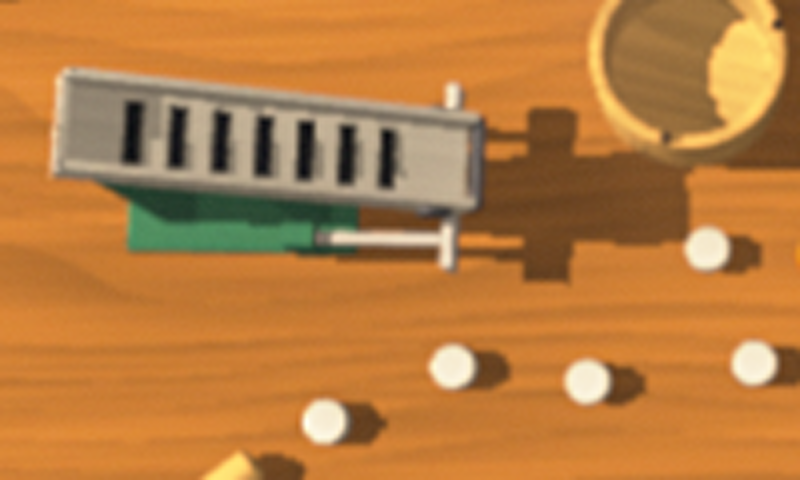

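```bash
cat >> h.py <<'E'
def tgt(yaw,tilt=0):  # tool y along yaw, pointing down, tilted by tilt
    y=np.array([np.cos(yaw),np.sin(yaw),0]);z=np.array([0,0,-1.]);x=np.cross(y,z)
    return Ro.from_matrix(np.c_[x,y,z])*Ro.from_rotvec([-tilt,0,0])
def rel(p,R=None,st=None):
    """print shift (tool units) and turn from current pose to target"""
    st=st or bot.read_state(); R0=Ro.from_rotvec(st["tcp_rot"])
    d=R0.inv().apply(np.array(p)-st["tool_pos"])/0.1
    print("at",np.round(st["tool_pos"],4),"shift",d.round(3),"norm",np.linalg.norm(d).round(2),end=" ")
    if R is not None: print("turn",((R0.inv()*R).as_rotvec()/0.5).round(3),end=" ")
    print()
def blanks(c=None):
    c=c or cam("top"); C=cloud(c); hsv=cv2.cvtColor(c["image"],cv2.COLOR_RGB2HSV)
    w=(hsv[...,1]<60)&(hsv[...,2]>150)&(C[...,2]<0.04)
    n,l,s,ce=cv2.connectedComponentsWithStats(w.astype(np.uint8))
    for i in range(1,n):
        if 30<s[i,4]<200:
            p=plane(c,[ce[i]],0.018)[0]
            if p[0]>0.33 and p[0]<0.6 and -0.3<p[1]<0.4: print("blank",p[:2].round(4),s[i,4])
E
python3 - <<'E'
from h import *
from scipy.optimize import least_squares
P=np.load("chute.npy"); th=np.radians(25)
def loc(p,P):
    a=p[2];u=np.array([np.cos(a),np.sin(a)]);v=np.array([-u[1],u[0]]);q=P[:,:2]-p[:2]
    return q@u,q@v
p=np.array([0.548,0.10,np.radians(86.6)])
for it in range(3):
    x,y=loc(p,P); h=(P[:,2]-.082)*np.cos(th)-x*np.sin(th)
    f=(abs(h)<.006)&(abs(y)<.02); wl=(h>.019)&(h<.029)
    r=least_squares(lambda q:((P[f,2]-.082)-loc(q,P[f])[0]*np.tan(th)),p,loss="soft_l1",f_scale=.002).x
    dx=r[:2]-p[:2]; u=np.array([np.cos(p[2]),np.sin(p[2])]); p[:2]+=u*(dx@u)
    x,y=loc(p,P); L=wl&(y>0);Q=wl&(y<0)
    la=np.polyfit(x[L],y[L],1);lb=np.polyfit(x[Q],y[Q],1); m=(la+lb)/2
    p[2]+=m[0]; p[:2]+=m[1]*np.array([-u[1],u[0]])
    print(p,f.sum(),L.sum(),Q.sum(),la,lb,"extent",np.percentile(x,[1,99]))
c=dict(np.load("top0.npz"));s=dict(np.load("scene0.npz"))
C=cloud(c)
print("studs",plane(c,[[294.2,155.5],[266.7,184.2]],.068).round(4), "sc",plane(s,np.array([[425,318],[487,322],[447,355]])/1.4,.068).round(4))
print("waxpot",plane(c,[[429/1.4,298/1.4]],.03)," hammer tip",plane(c,[[231/1.4,371/1.4]],.02))
hsv=cv2.cvtColor(c["image"],cv2.COLOR_RGB2HSV)
m=np.zeros(C.shape[:2],bool); m[120:185,318:382]=1
m&=(C[...,2]>.014)&(C[...,2]<.025); k=cv2.connectedComponentsWithStats(m.astype(np.uint8)); i=1+np.argmax(k[2][1:,4]); Q=C[k[1]==i]
print("lid",cv2.minEnclosingCircle(Q[:,:2].astype(np.float32)),len(Q))
blanks(c)
R=tgt(p[2]); rel([0.4327,0.121,0.1],R)
save(s,"dishlid.png",(255,200,345,360),3.7)
E
```

```text
[0.54894812 0.08821443 1.52754903] 1530 271 279 [0.02870596 0.02301181] [ 0.00348184 -0.02630263] extent [0.0025913  0.22904816]
[0.54905272 0.09761846 1.52574356] 955 92 77 [-0.000245    0.02657495] [-0.00336595 -0.02597082] extent [-0.00679219  0.21971397]
[0.55049415 0.12329976 1.52713378] 1507 247 254 [0.00911165 0.02539813] [-0.0063312  -0.02596481] extent [-0.03250116  0.19399689]
studs [[ 0.6424 -0.0949  0.068 ]
 [ 0.5691 -0.0233  0.068 ]] sc [[ 0.5706 -0.0384  0.068 ]
 [ 0.6711  0.0126  0.068 ]
 [ 0.6471 -0.0996  0.068 ]]
waxpot [[ 0.49931192 -0.1232736   0.03      ]]  hammer tip [[0.37437568 0.24411609 0.02      ]]
lid ((0.6619392037391663, -0.23736877739429474), 0.06706526130437851) 1695
blank [ 0.5058 -0.0453] 67
blank [0.4326 0.1208] 75
blank [ 0.4301 -0.0739] 73
blank [0.4211 0.0337] 74
blank [0.3991 0.2031] 79
at [0.1477 0.658  0.2302] shift [-3.957 -4.614  1.31 ] norm 6.22 turn [-0.004 -0.    -0.354]
```

View pics/dishlid.png

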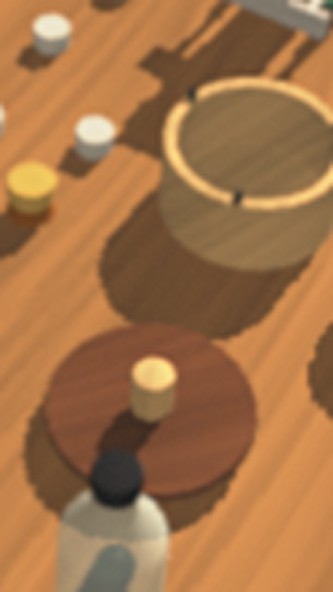

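```bash
python3 - <<'E'
from h import *
th=np.radians(25); a=1.527; u=np.array([np.cos(a),np.sin(a)]); v=np.array([-u[1],u[0]])
for n in("top0","scene0"):
    c=dict(np.load(n+".npz")); C=cloud(c).reshape(-1,3); q=C[:,:2]-[0.549,0.0976]; x=q@u;y=q@v
    k=(x>-.02)&(x<.24)&(abs(y)<.04)&(C[:,2]>.06)&(C[:,2]<.24); x,y,z=x[k],y[k],C[k,2]; h=(z-.082)*np.cos(th)-x*np.sin(th)
    f=(abs(y)<.018)&(x>.03)&(x<.19); print(n,"floor hist",np.histogram(h[f],np.arange(-.02,.032,.004))[0])
    w=(abs(y)>.023)&(x>.03)&(x<.19); print("wall",np.histogram(h[w],np.arange(-.02,.04,.004))[0])
    t=(h>.015); print("ext",np.percentile(x[t],[0.5,99.5]),"y",np.percentile(y[t],[1,99]), "ymid lo/hi",[(round(np.percentile(y[t&(x>b)&(x<b+.04)],3),4),round(np.percentile(y[t&(x>b)&(x<b+.04)],97),4)) for b in(.03,.09,.15)])
s=dict(np.load("scene0.npz"));P=plane(s,[[306.9,225.1],[319,253.8]],.068); d=P[:,:2]-[.6258,-.0373];print(P,np.degrees(np.arctan2(d[:,1],d[:,0])),np.hypot(*d.T))
E
```

```text
top0 floor hist [  0   0   1 138 734 227   2   0   0   0   0   0]
wall [  0   0   3  20  81  63  51  54  50 108 242  63   1   0]
ext [-0.00927135  0.21220552] y [-0.03003414  0.02890561] ymid lo/hi [(np.float64(-0.0293), np.float64(0.0284)), (np.float64(-0.0292), np.float64(0.0288)), (np.float64(-0.0295), np.float64(0.0288))]
scene0 floor hist [  0   0   9 199 396  51   1   0   0   0   0   0]
wall [ 0  2 15 20 31 30 24 33 35 83 91  7  0  0]
ext [-0.01115749  0.21155183] y [-0.03394203  0.02722764] ymid lo/hi [(np.float64(-0.0329), np.float64(0.026)), (np.float64(-0.0328), np.float64(0.0254)), (np.float64(-0.0334), np.float64(0.0273))]
[[ 0.57414876 -0.02709726  0.068     ]
 [ 0.64687976 -0.10059779  0.068     ]] [168.82613317 -71.58094193] [0.05264928 0.06671557]
```

Call:
{"fn": "play_rows", "kwargs": {
  "moves": [
    [[0,0,-0.18,-0.25,-0.3,0.1,44],[0,0,-0.174,-0.25,-0.3,0.1,44],[0,0,0,-0.25,-0.3,0.1,44],[0,0,0,-0.25,-0.3,0.1,44],[0,0,0,-0.25,-0.3,0.0,44]]
  ]
}}

```text
time: 0.57
tool_pos: [0.2606, 0.5106, 0.2058]
tcp_rot: [0.064, 3.13, 0.053]
wrist_force: [0.8, -2.2, -1.1]
width: 0.51
grip_force: 0.0
```

Call:
{"fn": "play_rows", "kwargs": {
  "moves": [
    [[0,0,0,-0.25,-0.3,0,44],[0,0,0,-0.25,-0.3,0,44],[0,0,0,-0.25,-0.3,0,44],[0,0,0,-0.25,-0.3,0,44],[0,0,0,-0.25,-0.3,0,44]]
  ]
}}

```text
time: 0.98
tool_pos: [0.3764, 0.3406, 0.1913]
tcp_rot: [0.068, 3.141, 0.0]
wrist_force: [0.6, 0.3, 0.4]
width: 0.514
grip_force: 0.0
```

Call:
{"fn": "play_rows", "kwargs": {
  "moves": [
    [[0,0,0,-0.25,-0.3,0,44],[0,0,0,-0.25,-0.3,0,44],[0,0,0,-0.2,-0.3,0,44],[0,0,0,0,-0.3,0,44],[0,0,0,0,0,0,44]]
  ]
}}

```text
time: 1.4
tool_pos: [0.4406, 0.2148, 0.1907]
tcp_rot: [-0.075, -3.139, 0.005]
wrist_force: [-0.3, 0.5, -0.4]
width: 0.517
grip_force: 0.0
```

```bash
cat >> h.py <<'E'
YAW=1.527; U=np.array([np.cos(YAW),np.sin(YAW),0]); O=np.array([0.549,0.098,0])
def chute(s,h): # s up slope, h normal above the floor
    t=np.radians(25); n=-np.sin(t)*U+np.cos(t)*np.array([0,0,1]); e=np.cos(t)*U+np.sin(t)*np.array([0,0,1])
    return O+[0,0,.082]+e*s+n*h
LR=tgt(YAW,np.radians(25)); DR=tgt(YAW)
E
python3 -c "
from h import *
blanks()
rel([.4326,.1208,.1],DR)
print(chute(.18,.005),chute(.18,.08))
import numpy as np
st=dict(tool_pos=np.array([.4326,.1208,.12]),tcp_rot=DR.as_rotvec())
rel(chute(.18,.08),LR,st)
"
```

```text
blank [ 0.5056 -0.0457] 73
blank [0.4327 0.121 ] 78
blank [ 0.4292 -0.075 ] 62
blank [0.421 0.034] 75
blank [0.3992 0.2035] 81
at [0.4405 0.2169 0.1908] shift [ 0.032 -0.963  0.909] norm 1.32 turn [-0.002 -0.002 -0.009] 
[0.55604993 0.25886791 0.16260283] [0.55466219 0.22720193 0.23057591]
at [0.4326 0.1208 0.12  ] shift [-1.173  1.116 -1.106] norm 1.96 turn [-0.873  0.     0.   ]
```

Call:
{"fn": "play_rows", "kwargs": {
  "moves": [
    [[0,0,-0.009,0.016,-0.32,0.25,44],[0,0,0,0.016,-0.32,0.25,44],[0,0,0,0,-0.323,0.25,44],[0,0,0,0,0,0.15,42],[0,0,0,0,0,0,42]]
  ]
}}

```text
time: 1.87
tool_pos: [0.4297, 0.1221, 0.0974]
tcp_rot: [-0.065, -3.133, 0.002]
wrist_force: [-0.6, 0.0, -0.3]
width: 0.497
grip_force: 0.0
```

```bash
python3 -c "
from h import *
c=cam('wrist');save(c,'w1.png')
rel([.4327,.121,.002],DR)"
```

```text
at [0.4314 0.1232 0.0995] shift [-0.018 -0.021  0.975] norm 0.98 turn [-0.001 -0.009  0.007]
```

View pics/w1.png

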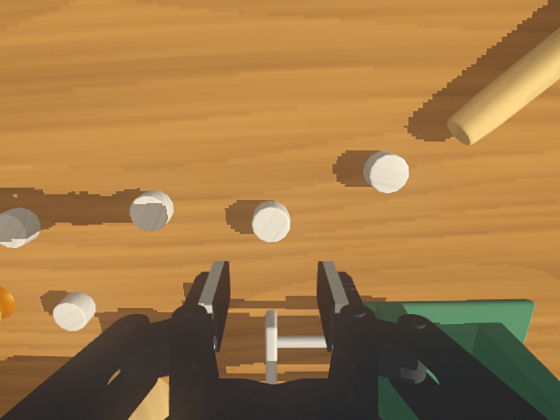

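Call:
{"fn": "play_rows", "kwargs": {
  "moves": [
    [[0,0,0,-0.018,-0.021,0.33,42],[0,0,0,0,0,0.33,42],[0,0,0,0,0,0.315,42],[0,0,0,0,0,0,42],[0,0,0,0,0,0,42]]
  ],
  "newtons": 40
}}

```text
time: 2.33
tool_pos: [0.4344, 0.1222, 0.0036]
tcp_rot: [-0.059, -3.138, 0.001]
wrist_force: [1.0, 0.1, 0.3]
width: 0.487
grip_force: 0.0
```

Call:
{"fn": "play_rows", "kwargs": {
  "moves": [
    [[0,0,0,0,0,0,20],[0,0,0,0,0,0,20],[0,0,0,0,0,0,20],[0,0,0,0,0,0,20],[0,0,0,0,0,0,20]]
  ],
  "newtons": 40
}}

```text
time: 2.75
tool_pos: [0.4376, 0.1221, 0.0063]
tcp_rot: [0.062, 3.136, 0.003]
wrist_force: [-0.8, 1.7, 7.1]
width: 0.302
grip_force: 39.9
```

Call:
{"fn": "play_rows", "kwargs": {
  "moves": [
    [[0,0,0,0,0,-0.3,20],[0,0,0,0,0,-0.4,20],[0,0,0,0,0,-0.4,20],[0,0,0,0,0,-0.4,20],[0,0,0,0,0,-0.4,20]]
  ]
}}

```text
time: 3.17
tool_pos: [0.4348, 0.121, 0.1967]
tcp_rot: [0.062, 3.139, 0.001]
wrist_force: [0.5, 0.1, 0.0]
width: 0.305
grip_force: 39.5
```

```bash
python3 -c "
from h import *
rel(chute(.18,.08),LR)
c=cam('wrist');save(c,'w2.png',(140,150,420,360),2)"
```

```text
at [0.4348 0.121  0.1967] shift [-1.156  1.109 -0.337] norm 1.64 turn [-0.872  0.001  0.009]
```

View pics/w2.png

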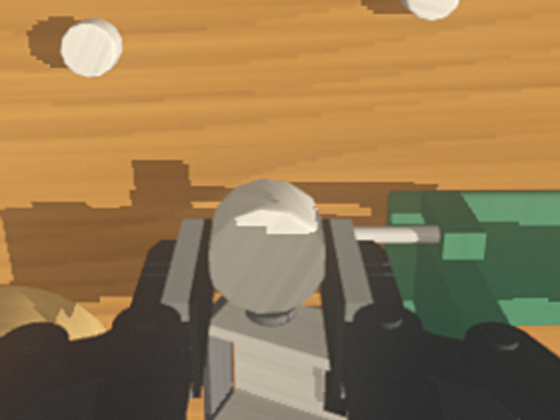

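Call:
{"fn": "play_rows", "kwargs": {
  "moves": [
    [[0,0,0,-0.25,0.1,-0.3,20],[0,0,0,-0.3,0.25,-0.1,20],[0,0,0,-0.3,0.25,0.0,20],[0,0,0,-0.3,0.25,0.06,20],[0,0,0,0,0.259,0.0,20]]
  ]
}}

```text
time: 3.63
tool_pos: [0.5591, 0.2281, 0.2279]
tcp_rot: [0.065, 3.137, 0.001]
wrist_force: [-0.5, 0.2, -0.4]
width: 0.304
grip_force: 39.5
```

Call:
{"fn": "play_rows", "kwargs": {
  "moves": [
    [[-0.22,0,0,0,0,0,20],[-0.22,0,0,0,0,0,20],[-0.22,0,0,0,0,0,20],[-0.212,0,0,0,0,0,20],[0,0,0,0,0,0,20]]
  ]
}}

```text
time: 4.05
tool_pos: [0.5537, 0.2246, 0.2263]
tcp_rot: [0.067, 3.059, 0.681]
wrist_force: [-1.0, -0.2, -1.5]
width: 0.307
grip_force: 39.6
```

```bash
python3 -c "
from h import *
rel(chute(.18,.005),LR)
blanks()"
```

```text
at [0.5537 0.2246 0.2263] shift [-0.01   0.041  0.723] norm 0.72 turn [ 0.003 -0.004 -0.001] 
blank [ 0.5057 -0.0456] 74
blank [ 0.4301 -0.0742] 82
blank [0.4208 0.0337] 79
```

Call:
{"fn": "play_rows", "kwargs": {
  "moves": [
    [[0,0,0,-0.01,0.041,0.25,20],[0,0,0,0,0,0.25,20],[0,0,0,0,0,0.2,20],[0,0,0,0,0,0,20],[0,0,0,0,0,0,20]]
  ]
}}

```text
time: 4.52
tool_pos: [0.5558, 0.2614, 0.1657]
tcp_rot: [0.058, 3.061, 0.676]
wrist_force: [-0.2, -0.7, -0.7]
width: 0.305
grip_force: 44.6
```

Call:
{"fn": "play_rows", "kwargs": {
  "moves": [
    [[0,0,0,0,0,0,42],[0,0,0,0,0,0,42],[0,0,0,0,0,0,42],[0,0,0,0,0,-0.1,42],[0,0,0,0,0,-0.25,42]]
  ]
}}

```text
time: 4.93
tool_pos: [0.5538, 0.2456, 0.1957]
tcp_rot: [0.061, 3.064, 0.677]
wrist_force: [-0.6, 0.0, 0.3]
width: 0.492
grip_force: 0.0
```

Call:
{"fn": "play_rows", "kwargs": {
  "moves": [
    [[0,0,0,0,0,-0.35,42],[0,0,0,0,0,-0.3,42],[0.22,0,0,0,0,0,42],[0.22,0,0,0,0,0,42],[0.22,0,0,0,0,0,42]]
  ]
}}

```text
time: 5.35
tool_pos: [0.557, 0.2163, 0.2608]
tcp_rot: [0.068, 3.128, 0.16]
wrist_force: [-0.3, 0.3, -0.5]
width: 0.49
grip_force: 0.0
```

Call:
{"fn": "play_rows", "kwargs": {
  "moves": [
    [[0.212,0,0,0,0,0,42],[0,0,0,0.3,-0.25,0,42],[0,0,0,0.3,-0.25,0,42],[0,0,0,0.3,-0.25,0,42],[0,0,0,0,0,0,42]]
  ]
}}

```text
time: 5.77
tool_pos: [0.4564, 0.1437, 0.2559]
tcp_rot: [-0.064, -3.136, 0.005]
wrist_force: [0.4, -0.6, -1.4]
width: 0.493
grip_force: 0.0
```

```bash
python3 -c "
from h import *
rel([.4208,.0337,.12],DR)
c=cam('top');blanks(c);save(c,'t2.png',(100,130,320,290),3)"
```

```text
at [0.4564 0.1437 0.2559] shift [ 0.304 -1.11   1.364] norm 1.78 turn [-0.006 -0.01   0.006] 
blank [ 0.5056 -0.0455] 70
blank [ 0.4303 -0.0742] 78
blank [0.4211 0.0337] 77
```

View pics/t2.png

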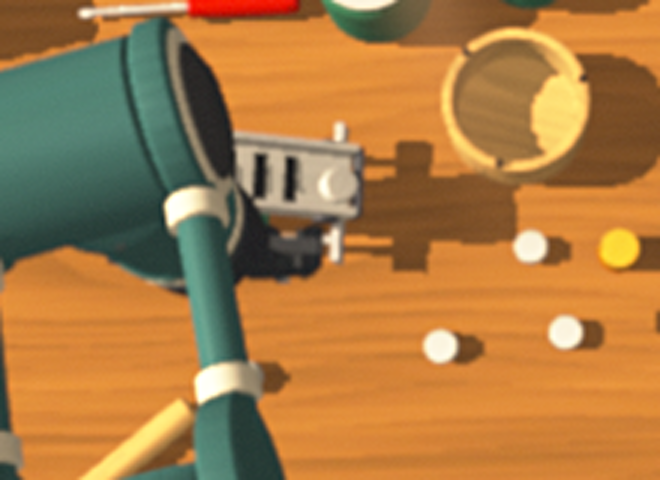

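Call:
{"fn": "play_rows", "kwargs": {
  "moves": [
    [[-0.006,-0.01,0.006,0.1,-0.3,0.25,42],[0,0,0,0.1,-0.3,0.25,42],[0,0,0,0.1,-0.3,0.25,42],[0,0,0,0,-0.21,0.3,42],[0,0,0,0,0,0.35,42]]
  ]
}}

```text
time: 6.23
tool_pos: [0.4305, 0.0347, 0.1181]
tcp_rot: [0.072, 3.129, 0.003]
wrist_force: [1.2, 0.7, 0.2]
width: 0.495
grip_force: 0.0
```

Call:
{"fn": "play_rows", "kwargs": {
  "moves": [
    [[0,0,0,0,0,0.35,42],[0,0,0,0,0,0.25,42],[0,0,0,0,0,0.0,42],[0,0,0,0,0,0,42],[0,0,0,0,0,0,42]]
  ]
}}

```text
time: 6.65
tool_pos: [0.4307, 0.0379, 0.0584]
tcp_rot: [0.067, 3.133, 0.005]
wrist_force: [0.7, 1.3, 0.2]
width: 0.489
grip_force: 0.0
```

```bash
python3 -c "
from h import *
rel([.421,.0337,.005],DR)"
```

```text
at [0.4307 0.0379 0.0584] shift [ 0.1   -0.048  0.533] norm 0.54 turn [0.007 0.016 0.002]
```

Call:
{"fn": "play_rows", "kwargs": {
  "moves": [
    [[0.007,0.016,0,0.1,-0.048,0.1,42],[0,0,0,0,0,0.2,42],[0,0,0,0,0,0.2,42],[0,0,0,0,0,0.03,42],[0,0,0,0,0,0,42]]
  ]
}}

```text
time: 7.07
tool_pos: [0.4174, 0.0334, 0.0031]
tcp_rot: [-0.066, -3.136, 0.001]
wrist_force: [0.3, 0.0, -0.3]
width: 0.492
grip_force: 0.0
```

Call:
{"fn": "play_rows", "kwargs": {
  "moves": [
    [[0,0,0,0,0,0,20],[0,0,0,0,0,0,20],[0,0,0,0,0,0,20],[0,0,0,0,0,0,20],[0,0,0,0,0,0,20]]
  ]
}}

```text
time: 7.48
tool_pos: [0.4197, 0.0335, 0.0047]
tcp_rot: [-0.066, -3.141, 0.001]
wrist_force: [-1.3, -0.6, 6.4]
width: 0.304
grip_force: 39.7
```

Call:
{"fn": "play_rows", "kwargs": {
  "moves": [
    [[0,0,0,0,0,-0.3,20],[0,0,0,0,0,-0.35,20],[0,0,0,0,0,-0.35,20],[0,0,0,0,0,-0.35,20],[0,0,0,0,0,-0.35,20]]
  ]
}}

```text
time: 7.9
tool_pos: [0.4183, 0.0336, 0.1752]
tcp_rot: [-0.066, -3.138, 0.001]
wrist_force: [0.7, 0.1, -1.1]
width: 0.305
grip_force: 39.5
```

Call:
{"fn": "play_rows", "kwargs": {
  "moves": [
    [[0,0,0,0,0,-0.35,20],[0,0,0,-0.2,0.25,-0.1,20],[0,0,0,-0.2,0.3,0,20],[0,0,0,-0.2,0.3,0,20],[0,0,0,-0.2,0.3,0,20]]
  ]
}}

```text
time: 8.32
tool_pos: [0.5048, 0.1464, 0.2193]
tcp_rot: [-0.067, -3.14, -0.0]
wrist_force: [0.6, -0.7, 0.3]
width: 0.31
grip_force: 39.5
```

Call:
{"fn": "play_rows", "kwargs": {
  "moves": [
    [[0,0,0,-0.2,0.3,0,20],[0,0,0,-0.2,0.3,0,20],[0,0,0,-0.1,0.2,0,20],[-0.22,0,0,0,0,0,20],[-0.22,0,0,0,0,0,20]]
  ]
}}

```text
time: 8.73
tool_pos: [0.5579, 0.2268, 0.2183]
tcp_rot: [0.057, 3.119, 0.351]
wrist_force: [0.2, 0.6, -1.3]
width: 0.31
grip_force: 39.6
```

Call:
{"fn": "play_rows", "kwargs": {
  "moves": [
    [[-0.22,0,0,0,0,0,20],[-0.212,0,0,0,0,0,20],[0,0,0,0,0,0,20]]
  ]
}}

```text
time: 8.98
tool_pos: [0.5561, 0.2201, 0.2158]
tcp_rot: [0.073, 3.062, 0.681]
wrist_force: [-0.9, 0.2, -1.3]
width: 0.307
grip_force: 39.6
```

```bash
python3 -c "
from h import *
rel(chute(.18,.005),LR)
blanks()"
```

```text
at [0.5561 0.2201 0.2158] shift [0.015 0.125 0.646] norm 0.66 turn [ 0.002 -0.009 -0.009] 
blank [ 0.5057 -0.0456] 74
blank [ 0.4301 -0.0739] 79
```

Call:
{"fn": "play_rows", "kwargs": {
  "moves": [
    [[0,-0.009,-0.009,0.015,0.125,0.1,20],[0,0,0,0,0,0.25,20],[0,0,0,0,0,0.25,20],[0,0,0,0,0,0.04,20],[0,0,0,0,0,0,20]]
  ]
}}

```text
time: 9.45
tool_pos: [0.556, 0.2622, 0.1642]
tcp_rot: [0.057, 3.059, 0.674]
wrist_force: [-0.6, 0.0, -0.4]
width: 0.302
grip_force: 39.6
```

Call:
{"fn": "play_rows", "kwargs": {
  "moves": [
    [[0,0,0,0,0,0,42],[0,0,0,0,0,0,42],[0,0,0,0,0,0,42],[0,0,0,0,0,-0.1,42],[0,0,0,0,0,-0.25,42]]
  ]
}}

```text
time: 9.87
tool_pos: [0.5541, 0.2463, 0.1945]
tcp_rot: [0.061, 3.062, 0.675]
wrist_force: [0.1, -0.6, 0.8]
width: 0.492
grip_force: 0.0
```

Call:
{"fn": "play_rows", "kwargs": {
  "moves": [
    [[0,0,0,0,0,-0.35,42],[0,0,0,0,0,-0.1,42],[0.22,0,0,0,0,0,42],[0.22,0,0,0,0,0,42],[0.22,0,0,0,0,0,42]]
  ]
}}

```text
time: 10.28
tool_pos: [0.5573, 0.2259, 0.2405]
tcp_rot: [0.068, 3.126, 0.159]
wrist_force: [-0.7, 0.4, -0.6]
width: 0.491
grip_force: 0.0
```

Call:
{"fn": "play_rows", "kwargs": {
  "moves": [
    [[0.212,0,0,0,0,0,42],[0,0,0,0.2,-0.3,0,42],[0,0,0,0.2,-0.3,0,42],[0,0,0,0.2,-0.3,0,42],[0,0,0,0.2,-0.3,0,42]]
  ]
}}

```text
time: 10.7
tool_pos: [0.4701, 0.1102, 0.2378]
tcp_rot: [0.061, 3.138, -0.001]
wrist_force: [0.0, 0.2, -0.0]
width: 0.493
grip_force: 0.0
```

Call:
{"fn": "play_rows", "kwargs": {
  "moves": [
    [[0,0,0,0.2,-0.3,0.1,42],[0,0,0,0.1,-0.35,0.1,42],[0,0,0,0,-0.35,0.1,42],[0,0,0,0,-0.35,0.1,42],[0,0,0,0,-0.35,0.1,42]]
  ]
}}

```text
time: 11.12
tool_pos: [0.434, -0.0596, 0.1883]
tcp_rot: [0.064, 3.135, -0.002]
wrist_force: [1.2, 0.1, 0.1]
width: 0.492
grip_force: 0.0
```

```bash
python3 -c "
from h import *
blanks()
rel([.4301,-.0741,.005],DR)
"
```

```text
blank [0.399 0.203] 83
at [ 0.4326 -0.065   0.1862] shift [ 0.025 -0.082  1.812] norm 1.81 turn [-0.011  0.005  0.001]
```

Call:
{"fn": "play_rows", "kwargs": {
  "moves": [
    [[-0.011,0.005,0,0.025,-0.082,0.3,42],[0,0,0,0,0,0.3,42],[0,0,0,0,0,0.3,42],[0,0,0,0,0,0.3,42],[0,0,0,0,0,0.0,42]]
  ]
}}

```text
time: 11.58
tool_pos: [0.4267, -0.0648, 0.0627]
tcp_rot: [-0.065, -3.132, -0.011]
wrist_force: [-1.6, 0.1, -0.3]
width: 0.491
grip_force: 0.0
```

```bash
python3 -c "
from h import *
rel([.4301,-.0741,.005],DR)
"
```

```text
at [ 0.4267 -0.0648  0.0627] shift [-0.044 -0.095  0.576] norm 0.59 turn [ 0.013 -0.019  0.005]
```

Call:
{"fn": "play_rows", "kwargs": {
  "moves": [
    [[0.013,-0.019,0,-0.044,-0.095,0,42],[0,0,0,0,0,0.2,42],[0,0,0,0,0,0.2,42],[0,0,0,0,0,0.17,42],[0,0,0,0,0,0,42]]
  ]
}}

```text
time: 12.0
tool_pos: [0.4362, -0.0757, 0.0103]
tcp_rot: [0.063, 3.132, -0.003]
wrist_force: [-0.5, -0.1, -0.1]
width: 0.487
grip_force: 0.0
```

```bash
python3 -c "
from h import *
rel([.4301,-.0741,.005],DR)
"
```

```text
at [ 0.4362 -0.0757  0.0103] shift [0.062 0.014 0.053] norm 0.08 turn [-0.003  0.019  0.007]
```

Call:
{"fn": "play_rows", "kwargs": {
  "moves": [
    [[0,0,0,0.03,0.01,0.04,42],[0,0,0,0,0,0,42],[0,0,0,0,0,0,42],[0,0,0,0,0,0,42]]
  ]
}}

```text
time: 12.33
tool_pos: [0.4346, -0.0745, 0.0079]
tcp_rot: [0.063, 3.128, -0.004]
wrist_force: [-0.6, -0.1, -0.2]
width: 0.492
grip_force: 0.0
```

```bash
python3 -c "
from h import *
rel([.4301,-.0741,.005],DR)
cam('wrist')
rel([.4301,-.0741,.005],DR)
"
```

```text
at [ 0.4346 -0.0745  0.0079] shift [0.045 0.002 0.028] norm 0.05 turn [-0.004  0.026  0.007] 
at [ 0.4344 -0.0745  0.0077] shift [0.044 0.002 0.026] norm 0.05 turn [-0.004  0.025  0.008]
```

Call:
{"fn": "play_rows", "kwargs": {
  "moves": [
    [[0,0.025,0,0.044,0,0.026,42],[0,0,0,0,0,0,42],[0,0,0,0,0,0,20],[0,0,0,0,0,0,20],[0,0,0,0,0,0,20]]
  ]
}}

```text
time: 12.8
tool_pos: [0.4288, -0.074, 0.0039]
tcp_rot: [-0.063, -3.138, 0.002]
wrist_force: [-1.7, -0.3, 3.0]
width: 0.301
grip_force: 39.3
```

Call:
{"fn": "play_rows", "kwargs": {
  "moves": [
    [[0,0,0,0,0,0,20],[0,0,0,0,0,0,20],[0,0,0,0,0,-0.2,20],[0,0,0,0,0,-0.3,20],[0,0,0,0,0,-0.3,20]]
  ]
}}

```text
time: 13.22
tool_pos: [0.4275, -0.0735, 0.0832]
tcp_rot: [-0.063, -3.135, 0.001]
wrist_force: [0.5, 0.4, -0.9]
width: 0.306
grip_force: 39.5
```

Call:
{"fn": "play_rows", "kwargs": {
  "moves": [
    [[0,0,0,0,0,-0.3,20],[0,0,0,0,0,-0.3,20],[0,0,0,0,0,-0.3,20],[0,0,0,0,0.2,-0.3,20],[0,0,0,-0.11,0.3,-0.1,20]]
  ]
}}

```text
time: 13.63
tool_pos: [0.444, -0.0255, 0.2183]
tcp_rot: [0.069, 3.136, -0.005]
wrist_force: [1.5, -0.5, -1.1]
width: 0.31
grip_force: 39.5
```

Call:
{"fn": "play_rows", "kwargs": {
  "moves": [
    [[0,0,0,-0.11,0.3,0,20],[0,0,0,-0.11,0.3,0,20],[0,0,0,-0.11,0.3,0,20],[0,0,0,-0.11,0.3,0,20],[0,0,0,-0.11,0.3,0,20]]
  ]
}}

```text
time: 14.05
tool_pos: [0.5036, 0.1251, 0.2128]
tcp_rot: [-0.063, -3.139, 0.002]
wrist_force: [-0.2, -0.4, -0.5]
width: 0.309
grip_force: 39.5
```

Call:
{"fn": "play_rows", "kwargs": {
  "moves": [
    [[0,0,0,-0.15,0.3,0,20],[0,0,0,-0.15,0.3,0,20],[0,0,0,-0.15,0.3,0,20],[-0.22,0,0,-0.05,0.1,0,20],[-0.22,0,0,0,0,0,20]]
  ]
}}

```text
time: 14.47
tool_pos: [0.5589, 0.2267, 0.2129]
tcp_rot: [0.052, 3.118, 0.351]
wrist_force: [-0.6, -0.6, -0.3]
width: 0.309
grip_force: 39.6
```

Call:
{"fn": "play_rows", "kwargs": {
  "moves": [
    [[-0.22,0,0,0,0,0,20],[-0.212,0,0,0,0,0,20],[0,0,0,0,0,0,20],[0,0,0,0,0,0,20]]
  ]
}}

```text
time: 14.8
tool_pos: [0.5569, 0.2197, 0.2114]
tcp_rot: [0.069, 3.064, 0.673]
wrist_force: [0.5, -0.4, 0.2]
width: 0.303
grip_force: 39.6
```

```bash
python3 -c "
from h import *
rel(chute(.18,.005),LR)
blanks()"
```

```text
at [0.5569 0.2197 0.2114] shift [0.023 0.151 0.607] norm 0.63 turn [-0.008 -0.01  -0.004] 
blank [ 0.5057 -0.0456] 74
```

Call:
{"fn": "play_rows", "kwargs": {
  "moves": [
    [[-0.008,-0.01,0,0.023,0.151,0.1,20],[0,0,0,0,0,0.25,20],[0,0,0,0,0,0.22,20],[0,0,0,0,0,0.04,20],[0,0,0,0,0,0,20]]
  ]
}}

```text
time: 15.27
tool_pos: [0.5557, 0.2623, 0.1632]
tcp_rot: [0.06, 3.058, 0.679]
wrist_force: [0.7, -0.2, 0.2]
width: 0.311
grip_force: 39.7
```

Call:
{"fn": "play_rows", "kwargs": {
  "moves": [
    [[0,0,0,0,0,0,42],[0,0,0,0,0,0,42],[0,0,0,0,0,0,42],[0,0,0,0,0,-0.1,42],[0,0,0,0,0,-0.25,42]]
  ]
}}

```text
time: 15.68
tool_pos: [0.5538, 0.2459, 0.1935]
tcp_rot: [0.065, 3.061, 0.68]
wrist_force: [-0.8, -0.9, -0.0]
width: 0.493
grip_force: 0.0
```

Call:
{"fn": "play_rows", "kwargs": {
  "moves": [
    [[0,0,0,0,0,-0.35,42],[0,0,0,0,0,-0.1,42],[0.22,0,0,0,0,0,42],[0.22,0,0,0,0,0,42],[0.22,0,0,0,0,0,42]]
  ]
}}

```text
time: 16.1
tool_pos: [0.5568, 0.2253, 0.2394]
tcp_rot: [0.072, 3.127, 0.163]
wrist_force: [-0.9, 0.2, -1.0]
width: 0.49
grip_force: 0.0
```

Call:
{"fn": "play_rows", "kwargs": {
  "moves": [
    [[0.212,0,0,0,0,0,42],[0,0,0,0.04,-0.3,0,42],[0,0,0,0.04,-0.3,0,42],[0,0,0,0.04,-0.3,0,42],[0,0,0,0.04,-0.3,0,42]]
  ]
}}

```text
time: 16.52
tool_pos: [0.5339, 0.1073, 0.237]
tcp_rot: [0.064, 3.138, 0.004]
wrist_force: [0.2, -1.0, 0.7]
width: 0.489
grip_force: 0.0
```

Call:
{"fn": "play_rows", "kwargs": {
  "moves": [
    [[0,0,0,0.04,-0.3,0.1,42],[0,0,0,0.04,-0.3,0.2,42],[0,0,0,0.04,-0.3,0.2,42],[0,0,0,0.04,-0.3,0.2,42],[0,0,0,0.04,-0.3,0.2,42]]
  ]
}}

```text
time: 16.93
tool_pos: [0.508, -0.0427, 0.1462]
tcp_rot: [0.068, 3.136, 0.003]
wrist_force: [0.4, 0.1, -0.2]
width: 0.496
grip_force: 0.0
```

Call:
{"fn": "play_rows", "kwargs": {
  "moves": [
    [[0,0,0,0,0,0,42],[0,0,0,0,0,0,42]]
  ]
}}

```text
time: 17.1
tool_pos: [0.5067, -0.0424, 0.145]
tcp_rot: [-0.073, -3.141, -0.005]
wrist_force: [-0.7, 1.3, 0.8]
width: 0.488
grip_force: 0.0
```

```bash
python3 -c "
from h import *
blanks()
rel([.5057,-.0456,.005],DR)
save(cam('top'),'t3.png',(100,130,320,290),3)
"
```

```text
blank [ 0.504 -0.046] 62
blank [0.399  0.2034] 82
at [ 0.508  -0.0416  0.1462] shift [ 0.025 -0.045  1.412] norm 1.41 turn [ 0.006  0.005 -0.002]
```

View pics/t3.png

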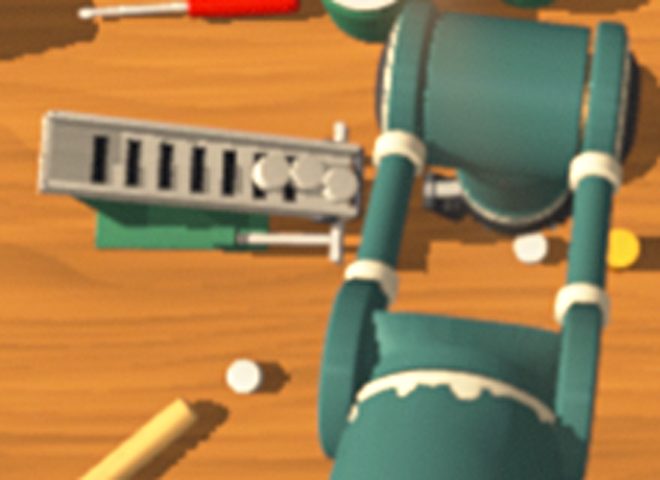

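Call:
{"fn": "play_rows", "kwargs": {
  "moves": [
    [[0,0,0,0.025,-0.045,0.2,42],[0,0,0,0,0,0.25,42],[0,0,0,0,0,0.25,42],[0,0,0,0,0,0.25,42],[0,0,0,0,0,0.25,42]]
  ]
}}

```text
time: 17.62
tool_pos: [0.5078, -0.0439, 0.0266]
tcp_rot: [0.064, 3.135, 0.004]
wrist_force: [0.7, -0.8, -0.0]
width: 0.496
grip_force: 0.0
```

Call:
{"fn": "play_rows", "kwargs": {
  "moves": [
    [[0,0,0,0,0,0.2,42],[0,0,0,0,0,0,42],[0,0,0,0,0,0,42]]
  ]
}}

```text
time: 17.87
tool_pos: [0.5059, -0.044, 0.006]
tcp_rot: [0.064, 3.14, 0.004]
wrist_force: [0.9, -0.1, 0.0]
width: 0.49
grip_force: 0.0
```

```bash
python3 -c "
from h import *
rel([.5057,-.0456,.005],DR)
"
```

```text
at [ 0.5059 -0.044   0.006 ] shift [ 0.001 -0.017  0.009] norm 0.02 turn [0.006 0.003 0.006]
```

Call:
{"fn": "play_rows", "kwargs": {
  "moves": [
    [[0,0,0,0,0,0,20],[0,0,0,0,0,0,20],[0,0,0,0,0,0,20],[0,0,0,0,0,0,20],[0,0,0,0,0,-0.2,20]]
  ]
}}

```text
time: 18.28
tool_pos: [0.5034, -0.0447, 0.0241]
tcp_rot: [-0.066, -3.139, -0.005]
wrist_force: [-0.6, -0.4, -1.4]
width: 0.307
grip_force: 39.5
```

Call:
{"fn": "play_rows", "kwargs": {
  "moves": [
    [[0,0,0,0,0,-0.3,20],[0,0,0,0,0,-0.3,20],[0,0,0,0,0,-0.3,20],[0,0,0,0,0,-0.3,20],[0,0,0,0,0,-0.3,20]]
  ]
}}

```text
time: 18.7
tool_pos: [0.5049, -0.0455, 0.1778]
tcp_rot: [0.067, 3.138, 0.003]
wrist_force: [0.9, -0.6, -0.3]
width: 0.302
grip_force: 39.5
```

Call:
{"fn": "play_rows", "kwargs": {
  "moves": [
    [[0,0,0,0,0,-0.3,20],[0,0,0,0,0.1,-0.2,20],[0,0,0,-0.04,0.3,0,20],[0,0,0,-0.04,0.3,0,20],[0,0,0,-0.04,0.3,0,20]]
  ]
}}

```text
time: 19.12
tool_pos: [0.5218, 0.0544, 0.2277]
tcp_rot: [0.069, 3.136, 0.004]
wrist_force: [0.7, -0.9, 1.0]
width: 0.303
grip_force: 39.5
```

Call:
{"fn": "play_rows", "kwargs": {
  "moves": [
    [[0,0,0,-0.04,0.3,0,20],[0,0,0,-0.04,0.3,0,20],[0,0,0,-0.04,0.3,0,20],[0,0,0,-0.04,0.3,0,20],[0,0,0,-0.04,0.3,0,20]]
  ]
}}

```text
time: 19.53
tool_pos: [0.5476, 0.2042, 0.227]
tcp_rot: [0.066, 3.138, 0.004]
wrist_force: [-0.2, -0.0, 0.2]
width: 0.3
grip_force: 39.5
```

Call:
{"fn": "play_rows", "kwargs": {
  "moves": [
    [[-0.22,0,0,-0.05,0.25,0,20],[-0.22,0,0,0,0,0,20],[-0.22,0,0,0,0,0,20],[-0.212,0,0,0,0,0,20],[0,0,0,0,0,0,20]]
  ]
}}

```text
time: 19.95
tool_pos: [0.5528, 0.2249, 0.2249]
tcp_rot: [0.07, 3.056, 0.684]
wrist_force: [-0.3, -0.4, -1.2]
width: 0.301
grip_force: 39.6
```

```bash
python3 -c "
from h import *
rel(chute(.18,.005),LR)
blanks()"
```

```text
at [0.5528 0.2249 0.2249] shift [-0.017  0.043  0.709] norm 0.71 turn [ 0.008  0.001 -0.004]
```

Call:
{"fn": "play_rows", "kwargs": {
  "moves": [
    [[0.008,0,-0.004,-0.017,0.043,0.2,20],[0,0,0,0,0,0.25,20],[0,0,0,0,0,0.22,20],[0,0,0,0,0,0.04,20],[0,0,0,0,0,0,20]]
  ]
}}

```text
time: 20.42
tool_pos: [0.5563, 0.2622, 0.1637]
tcp_rot: [0.058, 3.058, 0.672]
wrist_force: [0.4, -0.1, -0.3]
width: 0.305
grip_force: 46.2
```

Call:
{"fn": "play_rows", "kwargs": {
  "moves": [
    [[0,0,0,0,0,0,42],[0,0,0,0,0,0,42],[0,0,0,0,0,0,42],[0,0,0,0,0,-0.1,42],[0,0,0,0,0,-0.25,42]]
  ]
}}

```text
time: 20.83
tool_pos: [0.5537, 0.2465, 0.1931]
tcp_rot: [0.061, 3.063, 0.674]
wrist_force: [0.7, -0.0, -0.7]
width: 0.49
grip_force: 0.0
```

Call:
{"fn": "play_rows", "kwargs": {
  "moves": [
    [[0,0,0,0,0,-0.35,42],[0,0,0,0,0,-0.1,42],[0.22,0,0,0,0,0,42],[0.22,0,0,0,0,0,42],[0.22,0,0,0,0,0,42]]
  ]
}}

```text
time: 21.25
tool_pos: [0.557, 0.2262, 0.2393]
tcp_rot: [0.069, 3.127, 0.157]
wrist_force: [-0.1, 0.4, 0.2]
width: 0.493
grip_force: 0.0
```

Call:
{"fn": "play_rows", "kwargs": {
  "moves": [
    [[0.212,0,0,0,0,0,42],[0,0,0,0.3,-0.06,0,42],[0,0,0,0.3,-0.06,0,42],[0,0,0,0.3,-0.06,0,42],[0,0,0,0.3,-0.06,0.2,42]]
  ]
}}

```text
time: 21.67
tool_pos: [0.4363, 0.2097, 0.2204]
tcp_rot: [0.064, 3.131, 0.003]
wrist_force: [-0.1, -0.0, 0.7]
width: 0.494
grip_force: 0.0
```

Call:
{"fn": "play_rows", "kwargs": {
  "moves": [
    [[0,0,0,0.3,-0.06,0.2,40],[0,0,0,0,0,0.2,40],[0,0,0,0,0,0.2,40],[0,0,0,0,0,0,40],[0,0,0,0,0,0,40]]
  ]
}}

```text
time: 22.08
tool_pos: [0.4039, 0.2033, 0.156]
tcp_rot: [0.064, 3.139, -0.004]
wrist_force: [-0.5, 0.2, 0.6]
width: 0.464
grip_force: 0.0
```

```bash
python3 -c "
from h import *
blanks()
rel([.399,.2032,.005],DR)
save(cam('wrist'),'w3.png')
"
```

```text
blank [0.3965 0.2027] 63
at [0.4051 0.2038 0.1572] shift [ 0.067 -0.007  1.522] norm 1.52 turn [-0.002  0.007  0.006]
```

View pics/w3.png

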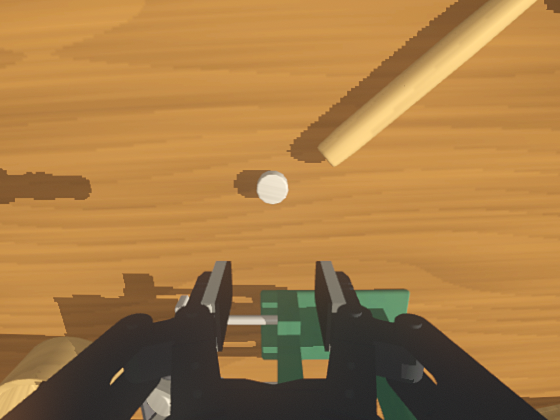

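Call:
{"fn": "play_rows", "kwargs": {
  "moves": [
    [[0,0,0,0.06,-0.007,0.2,40],[0,0,0,0,0,0.25,40],[0,0,0,0,0,0.25,40],[0,0,0,0,0,0.25,40],[0,0,0,0,0,0.25,40]]
  ]
}}

```text
time: 22.6
tool_pos: [0.4013, 0.204, 0.0372]
tcp_rot: [0.064, 3.134, 0.0]
wrist_force: [0.5, 1.6, 0.5]
width: 0.466
grip_force: 0.0
```

Call:
{"fn": "play_rows", "kwargs": {
  "moves": [
    [[0,0,0,0,0,0.25,40],[0,0,0,0,0,0,40],[0,0,0,0,0,0,40]]
  ]
}}

```text
time: 22.85
tool_pos: [0.3991, 0.203, 0.0113]
tcp_rot: [0.064, 3.14, -0.004]
wrist_force: [0.2, 0.4, -0.3]
width: 0.465
grip_force: 0.0
```

```bash
python3 -c "
from h import *
rel([.399,.2032,.005],DR)
"
```

```text
at [0.3991 0.203  0.0113] shift [0.001 0.002 0.063] norm 0.06 turn [-0.004  0.003  0.006]
```

Call:
{"fn": "play_rows", "kwargs": {
  "moves": [
    [[0,0,0,0,0,0.06,40],[0,0,0,0,0,0,20],[0,0,0,0,0,0,20],[0,0,0,0,0,0,20],[0,0,0,0,0,0,20]]
  ]
}}

```text
time: 23.27
tool_pos: [0.4007, 0.2038, 0.0068]
tcp_rot: [0.063, 3.135, -0.0]
wrist_force: [0.7, -0.7, 7.4]
width: 0.31
grip_force: 39.7
```

Call:
{"fn": "play_rows", "kwargs": {
  "moves": [
    [[0,0,0,0,0,-0.3,20],[0,0,0,0,0,-0.3,20],[0,0,0,0,0,-0.3,20],[0,0,0,0,0,-0.3,20],[0,0,0,0,0,-0.3,20]]
  ]
}}

```text
time: 23.68
tool_pos: [0.3978, 0.203, 0.1566]
tcp_rot: [0.063, 3.138, -0.003]
wrist_force: [0.4, 0.4, 0.3]
width: 0.304
grip_force: 39.5
```

Call:
{"fn": "play_rows", "kwargs": {
  "moves": [
    [[0,0,0,0,0,-0.3,20],[0,0,0,0,0,-0.3,20],[0,0,0,0,0,-0.25,20],[0,0,0,-0.25,0.05,0,20],[0,0,0,-0.3,0.05,0,20]]
  ]
}}

```text
time: 24.1
tool_pos: [0.4542, 0.2119, 0.2436]
tcp_rot: [0.062, 3.133, 0.002]
wrist_force: [-0.1, 0.4, 0.0]
width: 0.302
grip_force: 39.5
```

Call:
{"fn": "play_rows", "kwargs": {
  "moves": [
    [[0,0,0,-0.3,0.05,0,20],[0,0,0,-0.3,0.05,0,20],[0,0,0,-0.3,0.05,0,20],[0,0,0,-0.1,0,0,20],[-0.22,0,0,0,0,0,20]]
  ]
}}

```text
time: 24.52
tool_pos: [0.5562, 0.225, 0.2401]
tcp_rot: [0.058, 3.131, 0.172]
wrist_force: [-0.0, -0.1, -0.9]
width: 0.302
grip_force: 39.6
```

Call:
{"fn": "play_rows", "kwargs": {
  "moves": [
    [[-0.22,0,0,0,0,0,20],[-0.22,0,0,0,0,0,20],[-0.212,0,0,0,0,0,20],[0,0,0,0,0,0,20],[0,0,0,0,0,0,20]]
  ]
}}

```text
time: 24.93
tool_pos: [0.5533, 0.2204, 0.2395]
tcp_rot: [0.066, 3.058, 0.672]
wrist_force: [0.0, -0.6, -0.0]
width: 0.304
grip_force: 39.6
```

```bash
python3 -c "
from h import *
rel(chute(.184,.005),LR)
rel(chute(.184,.035),LR)
blanks()"
```

```text
at [0.5533 0.2204 0.2395] shift [-0.011  0.067  0.86 ] norm 0.86 turn [-0.007  0.     0.001] 
at [0.5533 0.2204 0.2395] shift [-0.011  0.066  0.56 ] norm 0.56 turn [-0.007  0.     0.001]
```

Call:
{"fn": "play_rows", "kwargs": {
  "moves": [
    [[-0.007,0,0,-0.011,0.067,0.2,20],[0,0,0,0,0,0.25,20],[0,0,0,0,0,0.25,20],[0,0,0,0,0,0.16,20],[0,0,0,0,0,0,20]]
  ]
}}

```text
time: 25.4
tool_pos: [0.5551, 0.2666, 0.163]
tcp_rot: [0.056, 3.06, 0.677]
wrist_force: [-0.8, -0.4, -1.5]
width: 0.304
grip_force: 48.8
```

Call:
{"fn": "play_rows", "kwargs": {
  "moves": [
    [[0,0,0,0,0,0,42],[0,0,0,0,0,0,42],[0,0,0,0,0,0,42],[0,0,0,0,0,-0.1,42],[0,0,0,0,0,-0.25,42]]
  ]
}}

```text
time: 25.82
tool_pos: [0.5543, 0.2496, 0.1952]
tcp_rot: [0.061, 3.061, 0.679]
wrist_force: [-0.2, -0.4, -0.4]
width: 0.492
grip_force: 0.0
```

Call:
{"fn": "play_rows", "kwargs": {
  "moves": [
    [[0,0,0,0,0,-0.35,42],[0,0,0,0,0,-0.2,42],[0.22,0,0,0,0,0,42],[0.22,0,0,0,0,0,42],[0.22,0,0,0,0,0,42]]
  ]
}}

```text
time: 26.23
tool_pos: [0.5574, 0.2244, 0.251]
tcp_rot: [0.07, 3.125, 0.163]
wrist_force: [-0.6, 0.6, -1.2]
width: 0.49
grip_force: 0.0
```

Call:
{"fn": "play_rows", "kwargs": {
  "moves": [
    [[0.212,0,0,0,0,0,42],[0,0,0,0.3,0,0,42],[0,0,0,0.3,0,0,42],[0,0,0,0.3,0,0,42],[0,0,0,0.3,0,0,42]]
  ]
}}

```text
time: 26.65
tool_pos: [0.4348, 0.2311, 0.2479]
tcp_rot: [0.065, 3.137, 0.004]
wrist_force: [-0.3, 0.8, 0.4]
width: 0.492
grip_force: 0.0
```

```bash
sed -i 's/^save(c,"chute.png.*$/save(c,"t4.png",(100,130,320,290),3)/' m.py; python3 m.py; python3 -c "
from h import *
rel([.6056,-.0927,.15],tgt(np.radians(70)))"
```

```text
K 443.9564147312018 284.05566341160574 [-0.06477401  0.          0.          0.          0.        ]
white 85 [  1.56470588 196.14117647] [0.5678 0.696  0.018 ]
white 64 [480.8125   228.296875] [ 0.4483 -0.5827  0.018 ]
white 111 [224.24324324 394.74774775] [0.0501 0.0944 0.018 ]
pad [ 0.4299 -0.3152  0.008 ] [[0.524, -0.2249], [0.5192, -0.4172], [0.3374, -0.4042], [0.3429, -0.2164]]
dish 490 (array([ 0.62544882, -0.03747517]), np.float64(0.05877071914754738)) (0.6260560750961304, -0.0368739478290081) 0.06326084583997726 0.06191034221209957
lid 1749 ((0.6699106097221375, -0.2536136209964752), 0.08392453193664551) 0.020213731962972048
knob 77 [ 0.66041366 -0.23739954  0.05188319]
chute 2898 ((0.5527976751327515, 0.20658385753631592), (0.23743869364261627, 0.06707079708576202), 88.74765014648438) [[0.516675591468811, 0.08862581849098206], [0.5837303400039673, 0.08715993165969849], [0.5889197587966919, 0.3245418965816498], [0.5218650102615356, 0.32600778341293335]] 0.0882060105732494 0.20744924869105952
tin_b [0.737 0.085 0.084] [0.793 0.136 0.091]
tin_a [ 0.76  -0.051  0.07 ] [ 0.806 -0.011  0.076]
flask [ 0.7   -0.364  0.102] [ 0.737 -0.343  0.156]
at [0.4293 0.2308 0.2473] shift [-1.895 -3.162  0.964] norm 3.81 turn [ 0.003 -0.003  0.617]
```

View pics/t4.png

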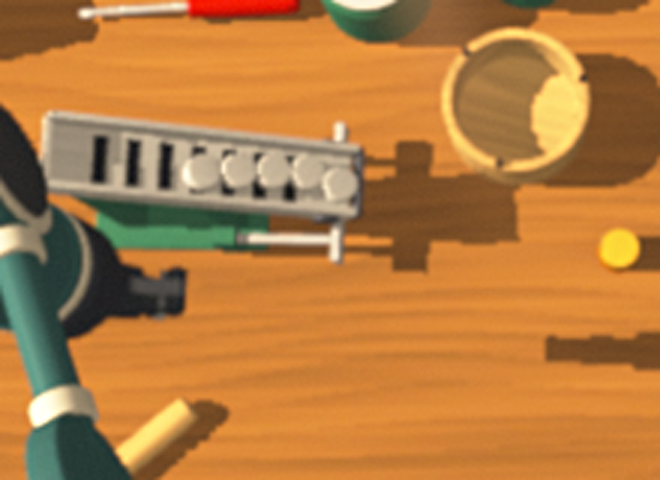

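Call:
{"fn": "play_rows", "kwargs": {
  "moves": [
    [[0,0,0,0,-0.32,0,40],[0,0,0,0,-0.32,0,40],[0,0,0,0,-0.32,0,40],[0,0,0,-0.1,-0.32,0,40],[0,0,0,-0.2,-0.32,0,40]]
  ]
}}

```text
time: 27.12
tool_pos: [0.4581, 0.0686, 0.2482]
tcp_rot: [0.063, 3.136, 0.004]
wrist_force: [1.2, 0.3, -0.0]
width: 0.468
grip_force: 0.0
```

Call:
{"fn": "play_rows", "kwargs": {
  "moves": [
    [[0,0,0,-0.25,-0.32,0,40],[0,0,0,-0.25,-0.32,0,40],[0,0,0,-0.25,-0.32,0,40],[0,0,0,-0.25,-0.32,0,40],[0,0,0,-0.25,-0.32,0,40]]
  ]
}}

```text
time: 27.53
tool_pos: [0.5786, -0.0976, 0.2483]
tcp_rot: [0.066, 3.136, 0.002]
wrist_force: [0.1, 1.3, -0.2]
width: 0.467
grip_force: 0.0
```

Call:
{"fn": "play_rows", "kwargs": {
  "moves": [
    [[0,0,0,-0.25,0,0.2,40],[0,0,0.2,0,0,0.2,40],[0,0,0.2,0,0,0.2,40],[0,0,0.217,0,0,0.2,40],[0,0,0,0,0,0,40]]
  ]
}}

```text
time: 27.95
tool_pos: [0.6, -0.0961, 0.1628]
tcp_rot: [-0.551, -3.088, -0.004]
wrist_force: [-1.4, 0.9, -1.1]
width: 0.47
grip_force: 0.0
```

```bash
python3 -c "
from h import *
cam('wrist')
rel([.6055,-.0927,.08],tgt(np.radians(70)))"
```

```text
at [ 0.601  -0.0961  0.1649] shift [-0.033  0.045  0.849] norm 0.85 turn [ 0.004 -0.004  0.002]
```

Call:
{"fn": "play_rows", "kwargs": {
  "moves": [
    [[0,0,0,-0.033,0.045,0.2,40],[0,0,0,0,0,0.25,40],[0,0,0,0,0,0.25,40],[0,0,0,0,0,0,40],[0,0,0,0,0,0,40]]
  ]
}}

```text
time: 28.42
tool_pos: [0.6072, -0.0925, 0.0972]
tcp_rot: [0.542, 3.093, 0.004]
wrist_force: [0.2, 0.5, 0.0]
width: 0.472
grip_force: 0.0
```

```bash
python3 -c "
from h import *
save(cam('wrist'),'w4.png')
rel([.6055,-.0927,.03],tgt(np.radians(70)))"
```

```text
at [ 0.6086 -0.0928  0.0987] shift [ 0.032 -0.012  0.686] norm 0.69 turn [0.006 0.009 0.003]
```

View pics/w4.png

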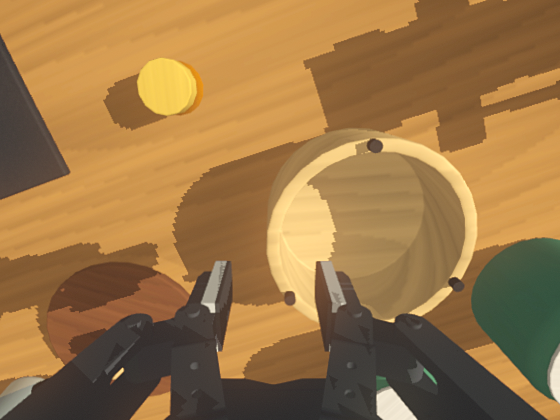

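Call:
{"fn": "play_rows", "kwargs": {
  "moves": [
    [[0,0,0,0.032,-0.012,0.1,40],[0,0,0,0,0,0.2,40],[0,0,0,0,0,0.2,40],[0,0,0,0,0,0.18,40],[0,0,0,0,0,0,40]]
  ]
}}

```text
time: 28.88
tool_pos: [0.6021, -0.092, 0.0262]
tcp_rot: [-0.544, -3.092, -0.004]
wrist_force: [-0.6, 1.0, -1.0]
width: 0.466
grip_force: 0.0
```

Call:
{"fn": "play_rows", "kwargs": {
  "moves": [
    [[0,0,0,0,0,0,20],[0,0,0,0,0,0,12],[0,0,0,0,0,0,10]]
  ],
  "newtons": 30
}}

```text
time: 29.13
tool_pos: [0.606, -0.0925, 0.0307]
tcp_rot: [0.544, 3.088, 0.004]
wrist_force: [0.7, -0.2, -0.7]
width: 0.117
grip_force: 0.5
```

```bash
python3 -c "
from h import *
rel([.6055,-.0927,.03],tgt(np.radians(70)));s=bot.read_state();print(s['width'],s['wrist_force'])"
```

```text
at [ 0.606  -0.0925  0.0307] shift [ 0.005 -0.003  0.007] norm 0.01 turn [0.007 0.011 0.   ] 
0.11740230135351463 [ 0.66724686 -0.2055847  -0.71530848]
```

Call:
{"fn": "play_rows", "kwargs": {
  "moves": [
    [[0,0,0,0,0,0,0],[0,0,0,0,0,0,0],[0,0,0,0,0,0,0],[0,0,0,0,0,0,0]]
  ],
  "newtons": 90
}}

```text
time: 29.47
tool_pos: [0.6061, -0.0926, 0.0308]
tcp_rot: [0.544, 3.088, 0.004]
wrist_force: [-0.1, 0.5, 6.3]
width: 0.084
grip_force: 87.1
```

Call:
{"fn": "play_rows", "kwargs": {
  "moves": [
    [[0,0,0,0,0,-0.03,0],[0,0,0,0,0,0,0],[0,0,0,0,0,0,0]]
  ]
}}

```text
time: 29.72
tool_pos: [0.6038, -0.0923, 0.0313]
tcp_rot: [0.545, 3.092, 0.003]
wrist_force: [-0.0, -0.1, -3.2]
width: 0.084
grip_force: 86.7
```

Call:
{"fn": "play_rows", "kwargs": {
  "moves": [
    [[0,0,0,0.15,-0.05,0,0],[0,0,0,0.2,-0.06,0,0],[0,0,0,0.2,-0.06,0,0],[0,0,0,0.15,-0.05,0,0],[0,0,0,0.09,-0.03,0,0]]
  ]
}}

```text
time: 30.13
tool_pos: [0.52, -0.0887, 0.031]
tcp_rot: [0.545, 3.092, 0.004]
wrist_force: [1.1, -0.2, -2.7]
width: 0.087
grip_force: 87.2
```

Call:
{"fn": "play_rows", "kwargs": {
  "moves": [
    [[0,0,0,0,0,0,0],[0,0,0,0,0,0,0]]
  ]
}}

```text
time: 30.3
tool_pos: [0.5213, -0.0888, 0.0312]
tcp_rot: [0.545, 3.091, 0.004]
wrist_force: [0.4, 0.3, -2.6]
width: 0.08
grip_force: 87.3
```

```bash
cat > dish.py <<'E'
from h import *
for n in("top","scene"):
    c=cam(n);C=cloud(c);h=cv2.cvtColor(c["image"],cv2.COLOR_RGB2HSV)
    m=(C[...,2]>.056)&(C[...,2]<.076)&(h[...,0]>8)&(h[...,0]<28)&(h[...,1]>60)&(h[...,2]>150)
    m[:, :]&=(C[...,0]>.3)&(C[...,0]<.72)&(C[...,1]>-.45)&(C[...,1]<.12)
    k=cv2.connectedComponentsWithStats(cv2.dilate(m.astype(np.uint8),np.ones((5,5))));i=1+np.argmax(k[2][1:,4]);P=C[(k[1]==i)&m]
    from scipy.optimize import least_squares
    f=least_squares(lambda p:np.hypot(*(P[:,:2]-p).T)-.059,P.mean(0)[:2],loss="soft_l1",f_scale=.003).x
    A=np.linalg.lstsq(np.c_[P[:,:2]-f,np.ones(len(P))],P[:,2],rcond=None)[0]
    q=f-O[:2];print(n,len(P),"dish",f.round(4),"chute xy",(q@U[:2]).round(4),(q@[-U[1],U[0]]).round(4),"rim tilt,z",A.round(4))
rel(bot.read_state()["tool_pos"],tgt(np.radians(70)));s=bot.read_state();print(s["width"],s["grip_force"],s["wrist_force"],s["torque"])
E
python3 dish.py
```

```text
top 94 dish [ 0.5442 -0.0361] chute xy -0.1342 -0.0011 rim tilt,z [0.0119 0.051  0.0594]
scene 216 dish [ 0.5471 -0.0381] chute xy -0.136 -0.0041 rim tilt,z [0.0136 0.0042 0.0606]
at [ 0.5221 -0.0889  0.0312] shift [0. 0. 0.] norm 0.0 turn [0.006 0.005 0.   ] 
0.07678325894218094 87.27241174026858 [ 0.29409974  0.0801147  -2.25371277] [-0.06093341  0.08035855  0.0306756 ]
```

Call:
{"fn": "play_rows", "kwargs": {
  "moves": [
    [[0,0,0,0.055,0.18,0,0],[0,0,0,0.055,0.18,0,0],[0,0,0,0.055,0.18,0,0],[0,0,0,0.06,0.175,0,0],[0,0,0,0,0,0,0]]
  ]
}}

```text
time: 30.82
tool_pos: [0.5253, -0.0113, 0.031]
tcp_rot: [0.542, 3.092, 0.005]
wrist_force: [0.6, 0.8, -3.2]
width: 0.081
grip_force: 87.6
```

```bash
echo 'save(c,"s%d.png"%int(s["time"]*10),(280,110,400,270),3.5)'>>dish.py; python3 dish.py; ls -t pics|head -1
```

```text
top 4 dish [ 0.6211 -0.1954] chute xy -0.2899 -0.0848 rim tilt,z [ 0.0029 -0.0826  0.0536]
scene 146 dish [0.5502 0.0388] chute xy -0.0591 -0.0038 rim tilt,z [-0.0096  0.0162  0.0612]
at [ 0.5253 -0.0134  0.0311] shift [0. 0. 0.] norm 0.0 turn [0.005 0.004 0.004] 
0.0825053950454786 87.61865255073644 [ 1.56311603  0.25723603 -2.20907171] [-0.20061268  0.04681905 -0.03867803]
s309.png
```

Call:
{"fn": "play_rows", "kwargs": {
  "moves": [
    [[0,0,0,0.025,0.08,0,0],[0,0,0,0.025,0.08,0,0],[0,0,0,0.02,0.06,0,0],[0,0,0,0.02,0.06,0,0],[0,0,0,0,0,0,0]]
  ]
}}

```text
time: 31.33
tool_pos: [0.526, 0.0161, 0.0314]
tcp_rot: [0.544, 3.091, 0.004]
wrist_force: [0.5, -3.3, -2.0]
width: 0.081
grip_force: 86.9
```

Call:
{"fn": "play_rows", "kwargs": {
  "moves": [
    [[0,0,0,0,0,0,0],[0,0,0,0,0,0,0],[0,0,0,0,0,0,0],[0,0,0,0,0,0,0],[0,0,0,0,0,0,0]]
  ]
}}

```text
time: 31.75
tool_pos: [0.5259, 0.0153, 0.0315]
tcp_rot: [0.545, 3.091, 0.004]
wrist_force: [1.2, -3.5, -2.8]
width: 0.076
grip_force: 86.8
```

```bash
python3 dish.py|tail -2; mv $(ls -t pics/s*.png|head -1) pics/push.png
```

```text
at [0.5259 0.0153 0.0315] shift [0. 0. 0.] norm 0.0 turn [ 0.005  0.004 -0.   ] 
0.08359418520823286 86.78234477672959 [ 1.18578905 -4.42447283 -2.6217002 ] [-0.8183612   0.02818373 -0.14767727]
```

View pics/push.png

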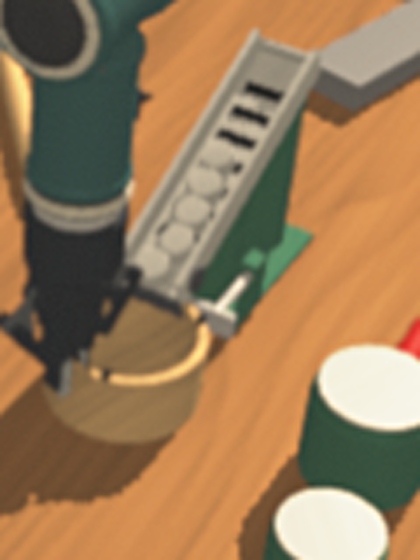

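Call:
{"fn": "play_rows", "kwargs": {
  "moves": [
    [[0,0,0,0.012,0.038,0,0],[0,0,0,0.012,0.038,0,0],[0,0,0,0,0,0,0],[0,0,0,0,0,0,0]]
  ]
}}

```text
time: 32.18
tool_pos: [0.5262, 0.0236, 0.0315]
tcp_rot: [0.544, 3.091, 0.004]
wrist_force: [0.7, -4.7, -2.3]
width: 0.078
grip_force: 87.0
```

```bash
python3 dish.py|tail -3
```

```text
scene 134 dish [0.5518 0.0735] chute xy -0.0243 -0.0039 rim tilt,z [-0.0372  0.0127  0.0627]
at [0.5262 0.0235 0.0314] shift [0. 0. 0.] norm 0.0 turn [0.005 0.004 0.001] 
0.08342821531484396 90.22545881249243 [-0.20597654 -4.59977084 -3.3320369 ] [-0.79748964 -0.06604638 -0.07610918]
```

Call:
{"fn": "play_rows", "kwargs": {
  "moves": [
    [[0,0,0,0.009,0.03,0,0],[0,0,0,0,0,0,0],[0,0,0,0,0,0,0],[0,0,0,0,0,0,0],[0,0,0,0,0,0,0]]
  ]
}}

```text
time: 32.7
tool_pos: [0.526, 0.0251, 0.0315]
tcp_rot: [0.544, 3.092, 0.0]
wrist_force: [-1.1, -11.2, -1.3]
width: 0.081
grip_force: 90.4
```

```bash
python3 dish.py|tail -3; mv $(ls -t pics/s[0-9]*.png|head -1) pics/push2.png
```

```text
scene 136 dish [0.5519 0.0756] chute xy -0.0222 -0.0039 rim tilt,z [-0.0159  0.0196  0.062 ]
at [0.526  0.0251 0.0315] shift [0. 0. 0.] norm 0.0 turn [0.001 0.004 0.001] 
0.08264352086609404 90.48693356802687 [-1.2405716  -9.93861774 -1.97540707] [-1.66458403  0.06909045 -0.18107172]
```

View pics/push2.png

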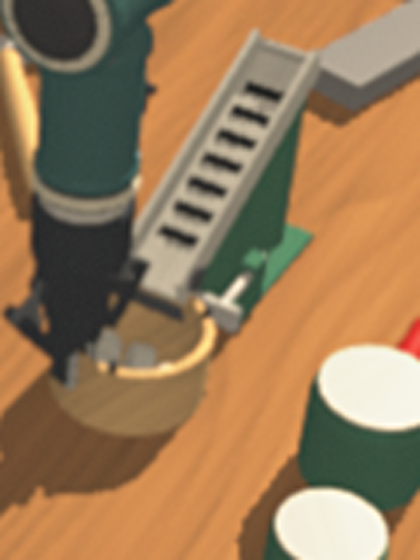

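Call:
{"fn": "play_rows", "kwargs": {
  "moves": [
    [[0,0,0,-0.03,-0.1,0,0],[0,0,0,-0.06,-0.18,0,0],[0,0,0,-0.08,-0.24,0,0],[0,0,0,-0.08,-0.24,0,0],[0,0,0,-0.06,-0.24,0,0]]
  ],
  "newtons": 110
}}

```text
time: 33.22
tool_pos: [0.5216, -0.0783, 0.0313]
tcp_rot: [0.544, 3.091, 0.006]
wrist_force: [0.7, 0.6, -3.8]
width: 0.073
grip_force: 108.4
```

Call:
{"fn": "play_rows", "kwargs": {
  "moves": [
    [[0,0,0,0,0,-0.06,0],[0,0,0,0,0,-0.06,0],[0,0,0,0.1,-0.03,-0.03,0],[0,0,0,0.2,-0.06,0,0],[0,0,0,0.2,-0.06,0,0]]
  ]
}}

```text
time: 33.63
tool_pos: [0.469, -0.074, 0.0468]
tcp_rot: [0.543, 3.091, 0.005]
wrist_force: [-1.3, 0.4, -3.3]
width: 0.079
grip_force: 108.5
```

Call:
{"fn": "play_rows", "kwargs": {
  "moves": [
    [[0,0,0,0.2,-0.06,0,0],[0,0,0,0.2,-0.06,0,0],[0,0,0,0.2,-0.07,0,0],[0,0,0,0.2,-0.08,0,0],[0,0,0,0,0,0,0]]
  ]
}}

```text
time: 34.05
tool_pos: [0.3785, -0.0709, 0.0443]
tcp_rot: [-0.542, -3.09, -0.005]
wrist_force: [-1.6, 1.2, -5.6]
width: 0.074
grip_force: 108.8
```

```bash
sed -i '$d' dish.py; echo 'rel([.39,-.18,s["tool_pos"][2]],tgt(np.radians(70)))'>>dish.py; python3 dish.py
```

```text
top 97 dish [ 0.4025 -0.0184] chute xy -0.1227 0.1413 rim tilt,z [0.0169 0.0348 0.0718]
scene 192 dish [ 0.4073 -0.0206] chute xy -0.1247 0.1364 rim tilt,z [0.0023 0.0227 0.0713]
at [ 0.3836 -0.0719  0.0458] shift [0. 0. 0.] norm 0.0 turn [0.007 0.004 0.002] 
0.07674477249851518 108.76867242113804 [ 0.70668772 -0.4723888  -3.27764199] [-0.19943114  0.07470046 -0.0545277 ]
at [ 0.3836 -0.0719  0.0458] shift [-0.429 -0.994 -0.002] norm 1.08 turn [0.007 0.004 0.002]
```

Call:
{"fn": "play_rows", "kwargs": {
  "moves": [
    [[0,0,0,-0.08,-0.2,-0.07,0],[0,0,0,-0.08,-0.2,0,0],[0,0,0,-0.09,-0.2,0,0],[0,0,0,-0.09,-0.2,0,0],[0,0,0,-0.09,-0.2,0,0]]
  ]
}}

```text
time: 34.57
tool_pos: [0.3926, -0.1827, 0.0534]
tcp_rot: [0.543, 3.089, 0.003]
wrist_force: [0.3, -0.4, -4.0]
width: 0.078
grip_force: 108.9
```

Call:
{"fn": "play_rows", "kwargs": {
  "moves": [
    [[0,0,0,-0.1,-0.2,0,0],[0,0,0,-0.1,-0.2,0,0],[0,0,0,-0.1,-0.2,0,0],[0,0,0,-0.1,-0.2,0,0],[0,0,0,-0.1,-0.2,0,0]]
  ]
}}

```text
time: 34.98
tool_pos: [0.4054, -0.2941, 0.0529]
tcp_rot: [0.543, 3.09, 0.003]
wrist_force: [0.2, 0.4, -3.0]
width: 0.076
grip_force: 108.9
```

Call:
{"fn": "play_rows", "kwargs": {
  "moves": [
    [[0,0,0,-0.1,-0.2,0,0],[0,0,0,-0.1,-0.2,0,0],[0,0,0,-0.1,-0.2,0,0],[0,0,0,-0.04,-0.11,0,0],[0,0,0,0,0,0,0]]
  ]
}}

```text
time: 35.4
tool_pos: [0.4132, -0.374, 0.0531]
tcp_rot: [0.546, 3.088, 0.0]
wrist_force: [0.9, 0.2, -3.9]
width: 0.077
grip_force: 109.0
```

```bash
sed -i '$d' dish.py; python3 dish.py; python3 -c "
from h import *
rel([.41,-.37,.05])"
```

```text
top 70 dish [ 0.4365 -0.315 ] chute xy -0.4175 0.0943 rim tilt,z [0.0091 0.0304 0.0645]
scene 31 dish [ 0.4448 -0.3255] chute xy -0.4276 0.0856 rim tilt,z [0.319  0.2561 0.0435]
at [ 0.4118 -0.3708  0.0522] shift [0. 0. 0.] norm 0.0 turn [ 0.007  0.003 -0.001] 
0.081108160048353 109.15268479831866 [ 0.29230379  0.66724869 -4.21222478] [-0.18291934  0.09482503 -0.00216557]
at [ 0.4118 -0.3708  0.0522] shift [0.019 0.001 0.022] norm 0.03
```

Call:
{"fn": "play_rows", "kwargs": {
  "moves": [
    [[0,0,0,0.02,0,0.04,0],[0,0,0,0,0,0.04,0],[0,0,0,0,0,0.03,0],[0,0,0,0,0,0,0],[0,0,0,0,0,0,0]]
  ]
}}

```text
time: 35.92
tool_pos: [0.4093, -0.3696, 0.0409]
tcp_rot: [0.544, 3.092, 0.005]
wrist_force: [1.4, -0.5, -5.3]
width: 0.077
grip_force: 108.9
```

Call:
{"fn": "play_rows", "kwargs": {
  "moves": [
    [[0,0,0,0,0,0.02,0],[0,0,0,0,0,0,0],[0,0,0,0,0,0,0]]
  ]
}}

```text
time: 36.17
tool_pos: [0.4097, -0.3705, 0.0395]
tcp_rot: [0.545, 3.091, 0.004]
wrist_force: [0.7, -0.3, -3.9]
width: 0.077
grip_force: 108.8
```

Call:
{"fn": "play_rows", "kwargs": {
  "moves": [
    [[0,0,0,0,0,0.015,0],[0,0,0,0,0,0,0],[0,0,0,0,0,0,0]]
  ]
}}

```text
time: 36.42
tool_pos: [0.4098, -0.3708, 0.0389]
tcp_rot: [0.545, 3.091, 0.003]
wrist_force: [-3.5, 1.2, 5.2]
width: 0.079
grip_force: 110.7
```

Call:
{"fn": "play_rows", "kwargs": {
  "moves": [
    [[0,0,0,0,0,0,8],[0,0,0,0,0,0,14],[0,0,0,0,0,0,20],[0,0,0,0,0,0,22],[0,0,0,0,0,0,22]]
  ]
}}

```text
time: 36.83
tool_pos: [0.411, -0.3719, 0.0391]
tcp_rot: [0.544, 3.088, 0.0]
wrist_force: [0.6, -2.7, 5.9]
width: 0.257
grip_force: 2.7
```

Call:
{"fn": "play_rows", "kwargs": {
  "moves": [
    [[0,0,0,0,0,-0.1,22],[0,0,0,0,0,-0.2,22],[0,0,0,0,0,-0.3,22],[0,0,0,0,0,-0.3,22],[0,0,0,0,0,-0.3,40]]
  ]
}}

```text
time: 37.25
tool_pos: [0.408, -0.369, 0.1581]
tcp_rot: [-0.545, -3.093, -0.008]
wrist_force: [0.7, -0.6, 0.2]
width: 0.383
grip_force: 0.0
```

Call:
{"fn": "play_rows", "kwargs": {
  "moves": [
    [[0,0,0,0,0,-0.3,40],[0,0,0,0,0.3,-0.2,40],[0,0,0,-0.25,0.25,0,40],[0,0,0,-0.35,0.1,0,40],[0,0,0,-0.35,0.1,0,40]]
  ]
}}

```text
time: 37.67
tool_pos: [0.5243, -0.331, 0.2092]
tcp_rot: [0.544, 3.092, 0.005]
wrist_force: [-0.3, 0.1, -0.0]
width: 0.468
grip_force: 0.0
```

Call:
{"fn": "play_rows", "kwargs": {
  "moves": [
    [[0,0,0,-0.35,0,0,40],[0,0,0,-0.35,0,0,40],[0,0,0,0,0,0,40]]
  ]
}}

```text
time: 37.92
tool_pos: [0.5939, -0.3568, 0.2062]
tcp_rot: [0.542, 3.092, 0.006]
wrist_force: [-0.1, -0.6, -0.2]
width: 0.472
grip_force: 0.0
```

```bash
cat > dl.py <<'E'
from h import *
import sys
c=cam("top");C=cloud(c);h=cv2.cvtColor(c["image"],cv2.COLOR_RGB2HSV)
from scipy.optimize import least_squares
def fit(m,r,g):
    k=cv2.connectedComponentsWithStats(cv2.dilate(m.astype(np.uint8),np.ones((3,3))));i=1+np.argmax(k[2][1:,4]);P=C[(k[1]==i)&m]
    return len(P),least_squares(lambda p:np.hypot(*(P[:,:2]-p).T)-r,g,loss="soft_l1",f_scale=.003).x.round(4),np.median(P[:,2]).round(4),cv2.minEnclosingCircle(P[:,:2].astype(np.float32))
box=lambda x0,x1,y0,y1:(C[...,0]>x0)&(C[...,0]<x1)&(C[...,1]>y0)&(C[...,1]<y1)
print("rim",fit(box(.34,.53,-.41,-.22)&(C[...,2]>.062)&(C[...,2]<.08),.059,[.43,-.315]))
m=box(.57,.76,-.34,-.14)&(C[...,2]>.014)&(C[...,2]<.026); print("lid disc",fit(m,.045,[.66,-.237]))
m=box(.57,.72,-.32,-.14)&(C[...,2]>.044)&(C[...,2]<.058); print("knob",m.sum(),C[m].mean(0).round(4))
ins=box(.39,.47,-.355,-.275); Z=C[...,2][ins]; print("inside dish z hist",np.histogram(Z,np.arange(0,.08,.005))[0])
w=(h[...,1]<60)&(h[...,2]>110)&box(.36,.5,-.39,-.24); print("white px in dish",w.sum(),C[w][:,2].max() if w.any() else 0)
print(bot.read_state()["tool_pos"])
if len(sys.argv)>1: rel([float(v) for v in sys.argv[1:4]],DR)
E
python3 dl.py .6605 -.2375 .12
```

```text
rim (92, array([ 0.4325, -0.3151]), np.float64(0.0697), ((0.4599655568599701, -0.2737540602684021), 0.03641538321971893))
lid disc (1725, array([ 0.6616, -0.2382]), np.float64(0.0203), ((0.6617937088012695, -0.23764140903949738), 0.06703682988882065))
knob 81 [ 0.66   -0.237   0.0516]
inside dish z hist [0 0 9 4 0 0 0 0 0 0 0 0 0 0 0]
white px in dish 261 0.6711047039808203
[ 0.59121674 -0.35600075  0.20621281]
at [ 0.5912 -0.356   0.2062] shift [-0.249  1.347  0.867] norm 1.62 turn [ 0.009 -0.002 -0.607]
```

Call:
{"fn": "play_rows", "kwargs": {
  "moves": [
    [[0,0,0,-0.06,0.33,0,44],[0,0,0,-0.06,0.33,0,44],[0,0,0,-0.06,0.33,0,44],[0,0,0,-0.06,0.33,0.2,44],[0,0,0,0,0.03,0.25,44]]
  ]
}}

```text
time: 38.38
tool_pos: [0.6616, -0.2331, 0.1668]
tcp_rot: [0.539, 3.087, 0.007]
wrist_force: [0.3, 0.2, 0.1]
width: 0.518
grip_force: 0.0
```

Call:
{"fn": "play_rows", "kwargs": {
  "moves": [
    [[0,0,0,0,0,0.25,44],[0,0,0,0,0,0,44],[0,0,0,0,0,0,44]]
  ]
}}

```text
time: 38.63
tool_pos: [0.6557, -0.2367, 0.1366]
tcp_rot: [-0.544, -3.09, -0.006]
wrist_force: [-0.9, -0.8, 0.5]
width: 0.511
grip_force: 0.0
```

```bash
sed -i 's/,DR)$/,tgt(np.radians(70)))/' dl.py; sed -i 's/^def circ/&/' dl.py; python3 dl.py .6605 -.2375 .031; python3 -c "
from h import *
c=cam('top');save(c,'last.png',(250,130,410,290),3.5); C=cloud(c)
for p in [(.43,-.315),(.4,-.315),(.46,-.315),(.43,-.29),(.43,-.34)]: pass
d=np.hypot(C[...,0]-.4325,C[...,1]+.315); m=d<.05; print(np.histogram(C[...,2][m],np.arange(0,.09,.005)))
r=(d>.053)&(d<.064)&(C[...,2]>.06)&(C[...,2]<.08);print(r.sum(),C[r].mean(0))
n=C[r];print(np.linalg.lstsq(np.c_[n[:,:2]-[.4325,-.315],np.ones(len(n))],n[:,2],rcond=None)[0])
"
```

```text
rim (311, array([ 0.4338, -0.3149]), np.float64(0.0697), ((0.4337254464626312, -0.3180743157863617), 0.06235863268375397))
(array([  0,   7, 120, 106,  16,  32, 105, 108,  96,   7,   0,   0,   0,
         0,   0,   0,   0]), array([0.   , 0.005, 0.01 , 0.015, 0.02 , 0.025, 0.03 , 0.035, 0.04 ,
       0.045, 0.05 , 0.055, 0.06 , 0.065, 0.07 , 0.075, 0.08 , 0.085]))
314 [ 0.42725486 -0.34778007  0.06951136]
[-0.00669601  0.00897302  0.06977037]Traceback (most recent call last):
  File "dl.py", line 10, in <module>
    m=box(.57,.76,-.34,-.14)&(C[...,2]>.014)&(C[...,2]<.026); print("lid disc",fit(m,.045,[.66,-.237]))
                                                                               ~~~^^^^^^^^^^^^^^^^^^^^
  File "dl.py", line 6, in fit
    k=cv2.connectedComponentsWithStats(cv2.dilate(m.astype(np.uint8),np.ones((3,3))));i=1+np.argmax(k[2][1:,4]);P=C[(k[1]==i)&m]
                                                                                          ~~~~~~~~~^^^^^^^^^^^^
    return _wrapfunc(a, 'argmax', axis=axis, out=out, **kwds)
    return bound(*args, **kwds)
ValueError: attempt to get argmax of an empty sequence
```

View pics/last.png

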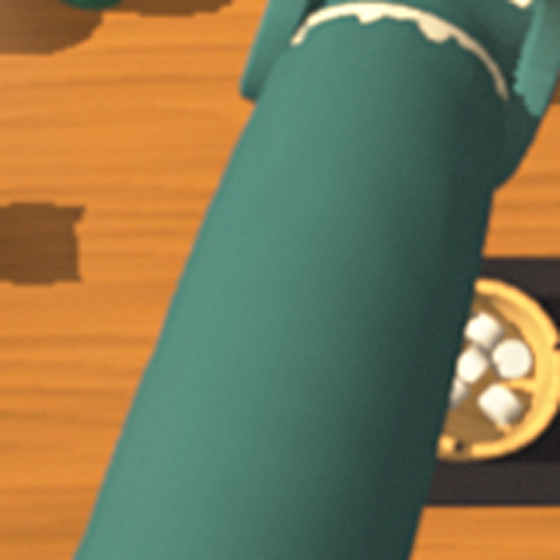

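Call:
{"fn": "play_rows", "kwargs": {
  "moves": [
    [[0,0,0,-0.04,0.01,0.2,44],[0,0,0,0,0,0.2,44],[0,0,0,0,0,0.15,44],[0,0,0,0,0,0,44],[0,0,0,0,0,0,44]]
  ]
}}

```text
time: 39.15
tool_pos: [0.6624, -0.2385, 0.0838]
tcp_rot: [0.546, 3.092, 0.004]
wrist_force: [0.1, 0.4, 0.2]
width: 0.516
grip_force: 0.0
```

```bash
python3 -c "
from h import *
c=cam('wrist');C=cloud(c);m=(C[...,2]>.044)&(C[...,2]<.057)&(np.hypot(C[...,0]-.66,C[...,1]+.237)<.05);h=cv2.cvtColor(c['image'],cv2.COLOR_RGB2HSV);m&=(h[...,2]>110)&(h[...,1]>40)
print(m.sum(),C[m].mean(0) if m.any() else 0, cv2.minEnclosingCircle(C[m][:,:2].astype(np.float32)) if m.any() else 0)
rel([.6603,-.2373,.031],tgt(np.radians(70)))"
```

```text
1488 [ 0.65983023 -0.23921895  0.0511435 ] ((0.6611330509185791, -0.23946045339107513), 0.01312769204378128)
at [ 0.6633 -0.2388  0.085 ] shift [0.035 0.002 0.54 ] norm 0.54 turn [ 0.006  0.006 -0.001]
```

Call:
{"fn": "play_rows", "kwargs": {
  "moves": [
    [[0,0,0,0.025,0,0.14,44],[0,0,0,0,0,0.2,44],[0,0,0,0,0,0.19,44],[0,0,0,0,0,0,44],[0,0,0,0,0,0,44]]
  ]
}}

```text
time: 39.62
tool_pos: [0.6597, -0.2369, 0.0298]
tcp_rot: [0.545, 3.094, 0.005]
wrist_force: [-0.4, 0.6, -0.3]
width: 0.514
grip_force: 0.0
```

Call:
{"fn": "play_rows", "kwargs": {
  "moves": [
    [[0,0,0,0,0,0,18],[0,0,0,0,0,0,18],[0,0,0,0,0,0,18],[0,0,0,0,0,0,18],[0,0,0,0,0,0,18]]
  ],
  "newtons": 60
}}

```text
time: 40.03
tool_pos: [0.6622, -0.2378, 0.0329]
tcp_rot: [0.544, 3.088, 0.003]
wrist_force: [-0.4, 0.5, 5.4]
width: 0.278
grip_force: 59.4
```

Call:
{"fn": "play_rows", "kwargs": {
  "moves": [
    [[0,0,0,0,0,-0.1,18],[0,0,0,0,0,-0.2,18],[0,0,0,0,0,-0.2,18],[0,0,0,0,0,-0.2,18],[0,0,0,0,0,-0.2,18]]
  ]
}}

```text
time: 40.45
tool_pos: [0.6599, -0.2371, 0.1216]
tcp_rot: [0.545, 3.093, 0.004]
wrist_force: [-0.2, -0.2, -2.1]
width: 0.28
grip_force: 59.0
```

```bash
python3 -c "
from h import *
rel([.4335,-.3155,.14],tgt(np.radians(70)))"
```

```text
at [ 0.6599 -0.2371  0.1216] shift [ 1.859 -1.51  -0.19 ] norm 2.4 turn [0.006 0.001 0.   ]
```

Call:
{"fn": "play_rows", "kwargs": {
  "moves": [
    [[0,0,0,0.2,-0.1,-0.15,18],[0,0,0,0.28,-0.2,-0.05,18],[0,0,0,0.28,-0.24,0,18],[0,0,0,0.28,-0.24,0,18],[0,0,0,0.28,-0.24,0,18]]
  ]
}}

```text
time: 40.87
tool_pos: [0.4998, -0.2881, 0.1406]
tcp_rot: [0.544, 3.092, 0.004]
wrist_force: [-1.2, -0.5, -1.2]
width: 0.279
grip_force: 59.0
```

Call:
{"fn": "play_rows", "kwargs": {
  "moves": [
    [[0,0,0,0.28,-0.24,0,18],[0,0,0,0.2,-0.2,0,18],[0,0,0,0.06,-0.05,0,18],[0,0,0,0,0,0,18],[0,0,0,0,0,0,18]]
  ]
}}

```text
time: 41.28
tool_pos: [0.4343, -0.3159, 0.1405]
tcp_rot: [0.547, 3.09, 0.004]
wrist_force: [0.7, 0.2, -1.3]
width: 0.276
grip_force: 59.1
```

```bash
cat > fit.py <<'E'
from h import *
from scipy.optimize import least_squares
# dish from the scene view: outer rim points; lid disc from top view
s=cam("scene");t=cam("top")
def circ(c,z0,z1,r,g,n):
    C=cloud(c);d=np.hypot(C[...,0]-g[0],C[...,1]-g[1]);m=(C[...,2]>z0)&(C[...,2]<z1)&(d<.09);P=C[m]
    if len(P)<20: print(n,"few",len(P));return
    e=cv2.minEnclosingCircle(P[:,:2].astype(np.float32));A=np.linalg.lstsq(np.c_[P[:,:2]-e[0],np.ones(len(P))],P[:,2],rcond=None)[0]
    print(n,len(P),"centre",np.round(e[0],4),"r",round(e[1],4),"plane",A.round(4))
g=(.4335,-.3155);p=bot.read_state()["tool_pos"]
zd=p[2]-.033+.02
circ(t,zd-.006,zd+.006,.066,p[:2],"lid top");circ(s,zd-.006,zd+.006,.066,p[:2],"lid scene")
circ(s,.06,.078,.063,g,"dish scene");circ(t,.06,.078,.063,g,"dish top")
rel([.4335,-.3155,.099],tgt(np.radians(70)));print(bot.read_state()["wrist_force"])
E
python3 fit.py
```

```text
lid top 839 centre [ 0.4345 -0.3139] r 0.0662 plane [ 0.0007 -0.0038  0.1278]
lid scene 1710 centre [ 0.4372 -0.3169] r 0.0674 plane [-0.0036  0.009   0.1268]
dish scene 381 centre [ 0.4361 -0.3203] r 0.064 plane [-0.0184  0.0293  0.0687]
dish top 92 centre [ 0.4264 -0.2666] r 0.0381 plane [ 0.0295 -0.2218  0.0702]
at [ 0.4354 -0.3155  0.1404] shift [ 0.019 -0.007  0.414] norm 0.41 turn [0.006 0.006 0.001] 
[ 0.25774063  0.58272631 -1.27562218]
```

Call:
{"fn": "play_rows", "kwargs": {
  "moves": [
    [[0,0,0,0,-0.027,0.1,18],[0,0,0,0,0,0.15,18],[0,0,0,0,0,0.12,18],[0,0,0,0,0,0.0,18],[0,0,0,0,0,0,18]]
  ]
}}

```text
time: 41.8
tool_pos: [0.4327, -0.3171, 0.1013]
tcp_rot: [-0.544, -3.094, -0.006]
wrist_force: [-0.3, -1.2, -1.0]
width: 0.282
grip_force: 59.1
```

Call:
{"fn": "play_rows", "kwargs": {
  "moves": [
    [[0,0,0,0,0,0.03,18],[0,0,0,0,0,0.03,18],[0,0,0,0,0,0.0,18],[0,0,0,0,0,0.0,18]]
  ]
}}

```text
time: 42.13
tool_pos: [0.4334, -0.3184, 0.0973]
tcp_rot: [0.545, 3.091, 0.003]
wrist_force: [0.1, 0.2, -0.9]
width: 0.281
grip_force: 59.0
```

```bash
python3 fit.py
```

```text
lid top 681 centre [ 0.434  -0.3161] r 0.0662 plane [-0.0059 -0.0027  0.0847]
lid scene 1632 centre [ 0.4367 -0.3201] r 0.0678 plane [-0.0068  0.0098  0.0835]
dish scene 197 centre [ 0.4416 -0.3297] r 0.0637 plane [ 0.0423 -0.0513  0.0636]
dish top few 18
at [ 0.4335 -0.3184  0.0975] shift [ 0.01   0.028 -0.015] norm 0.03 turn [0.005 0.006 0.   ] 
[ 0.14485394  0.31576076 -1.98839446]
```

Call:
{"fn": "play_rows", "kwargs": {
  "moves": [
    [[0,0,0,0,0,0.03,18],[0,0,0,0,0,0.03,18],[0,0,0,0,0,0.0,18],[0,0,0,0,0,0.0,18]]
  ]
}}

```text
time: 42.57
tool_pos: [0.434, -0.3188, 0.0924]
tcp_rot: [0.545, 3.09, 0.002]
wrist_force: [-0.8, 0.1, 5.2]
width: 0.284
grip_force: 59.8
```

Call:
{"fn": "play_rows", "kwargs": {
  "moves": [
    [[0,0,0,0,0,0.03,18],[0,0,0,0,0,0.0,18],[0,0,0,0,0,0.0,18],[0,0,0,0,0,0.0,18]]
  ]
}}

```text
time: 42.9
tool_pos: [0.4338, -0.3187, 0.0908]
tcp_rot: [0.545, 3.09, 0.003]
wrist_force: [-5.1, 4.5, 13.8]
width: 0.281
grip_force: 60.6
```

```bash
python3 fit.py
```

```text
lid top 662 centre [ 0.4338 -0.3169] r 0.0661 plane [-0.0019 -0.0038  0.0783]
lid scene 1623 centre [ 0.4365 -0.3199] r 0.0677 plane [0.0001 0.0125 0.077 ]
dish scene 1311 centre [ 0.4364 -0.3198] r 0.0676 plane [-0.0195  0.0267  0.0761]
dish top 317 centre [ 0.4338 -0.3169] r 0.0661 plane [ 0.0085 -0.0095  0.0762]
at [ 0.4338 -0.3187  0.0908] shift [ 0.014  0.029 -0.082] norm 0.09 turn [0.004 0.007 0.   ] 
[-5.41925883  3.83980287 14.79957397]
```

Call:
{"fn": "play_rows", "kwargs": {
  "moves": [
    [[0,0,0,0,0,0.03,18],[0,0,0,0,0,0.0,18],[0,0,0,0,0,0.0,18],[0,0,0,0,0,-0.03,18],[0,0,0,0,0,-0.02,18]]
  ]
}}

```text
time: 43.42
tool_pos: [0.4339, -0.3188, 0.0915]
tcp_rot: [0.545, 3.089, 0.002]
wrist_force: [0.3, -0.6, -0.7]
width: 0.273
grip_force: 59.0
```

Call:
{"fn": "play_rows", "kwargs": {
  "moves": [
    [[0,0,0,0,0,0,30],[0,0,0,0,0,0,40],[0,0,0,0,0,0.0,44],[0,0,0,0,0,0,44],[0,0,0,0,0,0,44]]
  ]
}}

```text
time: 43.83
tool_pos: [0.4331, -0.3181, 0.0895]
tcp_rot: [0.545, 3.092, 0.004]
wrist_force: [1.0, 1.1, -0.8]
width: 0.513
grip_force: 0.0
```

Call:
{"fn": "play_rows", "kwargs": {
  "moves": [
    [[0,0,0,0,0,-0.2,44],[0,0,0,0,0,-0.3,44],[0,0,0,0,0,-0.3,44],[0,0,0,0,0,-0.3,44],[0,0,0,0,0.3,-0.2,44]]
  ]
}}

```text
time: 44.25
tool_pos: [0.4434, -0.2941, 0.2233]
tcp_rot: [0.55, 3.087, -0.003]
wrist_force: [1.0, 0.5, 0.9]
width: 0.52
grip_force: 0.0
```

Call:
{"fn": "play_rows", "kwargs": {
  "moves": [
    [[0,0,0,0,0.35,0,44],[0,0,0,0,0.35,0,44],[0,0,0,0,0.35,0,44],[0,0,0,0,0.35,0,44],[0,0,0,0,0.35,0,44]]
  ]
}}

```text
time: 44.67
tool_pos: [0.5032, -0.1243, 0.2205]
tcp_rot: [0.545, 3.091, 0.004]
wrist_force: [1.1, 0.2, 0.4]
width: 0.519
grip_force: 0.0
```

Call:
{"fn": "play_rows", "kwargs": {
  "moves": [
    [[0,0,0,0,0.35,0,44],[0,0,0,0,0.3,0,44],[0,0,0,0,0,0,44],[0,0,0,0,0,0,44],[0,0,0,0,0,0,44]]
  ]
}}

```text
time: 45.08
tool_pos: [0.525, -0.0649, 0.2205]
tcp_rot: [0.544, 3.092, 0.003]
wrist_force: [0.8, -0.8, 0.4]
width: 0.514
grip_force: 0.0
```

```bash
cat > fin.py <<'E'
from h import *
for n in("top","scene"):
    c=cam(n);C=cloud(c);d=np.hypot(C[...,0]-.434,C[...,1]+.317)
    m=(d<.075)&(C[...,2]>.07)&(C[...,2]<.085);P=C[m];e=cv2.minEnclosingCircle(P[:,:2].astype(np.float32));A=np.linalg.lstsq(np.c_[P[:,:2]-e[0],np.ones(len(P))],P[:,2],rcond=None)[0]
    print(n,len(P),e,A.round(4))
    h=cv2.cvtColor(c["image"],cv2.COLOR_RGB2HSV)
    q=C[...,:2]-O[:2];x=q@U[:2];y=q@[-U[1],U[0]];g=(abs(y)<.02)&(x>-.02)&(x<.02)&(C[...,2]>.06);print("mouth z",np.percentile(C[...,2][g],[50,95]) if g.any() else 0)
    f=(abs(y)<.018)&(x>.03)&(x<.19);hh=(C[...,2]-.082)*np.cos(.436)-x*np.sin(.436);print("above floor px",(hh[f]>.01).sum())
    if n=="top": blanks(c)
print(bot.read_state()["tool_pos"],bot.read_state()["wrist_force"])
E
python3 fin.py
```

```text
top 2079 ((0.434158593416214, -0.3173752427101135), 0.0667242631316185) [-0.0044 -0.0028  0.0782]
mouth z [0.08741927 0.0998313 ]
above floor px 0
scene 1951 ((0.4366796910762787, -0.31971386075019836), 0.06776225566864014) [-0.003   0.0114  0.077 ]
mouth z [0.08723577 0.0981908 ]
above floor px 0
[ 0.52481687 -0.06572142  0.22055065] [-0.17322917 -0.28512455  0.53112296]
```

```bash
python3 -c "
from workcell import bot
print(bot.finish_job())"
```

```text
the job is handed in; nothing more can be done
None
```

I handed the job in at about 45 s of robot time. In the last camera check the dish stood on the pad with the lid level and home on its rim, the chute was empty with its gate shut, and no blank lay astray. All five blanks had slid into the dish, but the hand-in gave no verdict.

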